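Assemble a bench calorimeter

TASK

Put the calorimeter together for the next run: stand the steel sample cup upright in the jacket's tapered foam liner and push it down lightly, just until the liner gives by a few millimetres and the cup is snug, stopping well before the liner bottoms out and the cup wedges. Then set the white lid squarely on the cup, its plug inside and its flange flat on the rim, and let go. Work gently: leave the jacket standing where it is and the other things on the bench undisturbed.

Things in the scene. Friction and masses are not known exactly. Their poses are not given: they have to be found in the camera images.
- jacket: Calorimeter jacket, loose, 0.55 kg: an upright aluminium vessel of 88 mm diameter on a black round foot of 116 mm diameter and 9 mm height. Origin: centre of its underside; z up along its axis. Metal rim 70 mm above the origin. Inside it sits the dark blue foam liner.
- liner_mouth (a point): Centre of the top face of the dark blue foam liner in the jacket: 79 mm above the jacket's underside while not pressed, 9 mm above its metal rim; 88 mm across outside. The liner is an open tapered sleeve: bore 65 mm wide at the very top (3 mm lead-in), 58.7 mm below that, narrowing evenly to 48.3 mm at 50 mm depth.
- liner (a joint): How far the liner has sunk straight down into the jacket, m: 0 as it stands, 0.009 bottomed out on the metal rim. It starts to give at about 3 N, then resists by 1 N more per mm (4 N at 1 mm, 7 N at 4 mm, 11 N at 8 mm); let go, it springs back to at most 3 mm and stays there. Snug from about 1 mm; beyond 8 mm the cup is wedged.
- cup_centre (a point): Centre (on the axis, 45 mm from underside and rim) of the steel sample cup, loose, 0.08 kg, upright, open on top. 90 mm high; tapers from 47.2 mm diameter at the bottom to 60 mm at 58 mm height, then a straight 60 mm band (rolled rim 62 mm): grasp it there. Mouth 54.8 mm wide. z: axis, up. Nested, it first touches the bore all round with this point 10 mm below the liner's top, rim 35 mm above it.
- lid_centre (a point): Centre (on the axis, 23.5 mm above its underside) of the white lid, loose, 0.05 kg, lying plug down. From below: plug 10 mm deep, 47 mm diameter at the bottom, 51 mm at the top; flange 67 mm diameter, 5 mm thick; black round grip 22 mm in diameter, 32 mm high, on the axis. Height 47 mm. z: axis, up. Seated on the cup, this point lies 13.5 mm above the cup's rim.
- rubber_bulb: Red rubber pipette bulb, 51 mm wide, 76 mm high, standing; bystander. Origin: centre of its underside.
- amber_flask: Small conical flask with amber broth, 52 mm wide, 85 mm high; bystander. Origin: centre of its underside.
- tweezers: Steel tweezers lying flat, 131 mm long, 8 mm high; bystander. Origin: centre of its underside.
- cylinder: Glass measuring cylinder on a hexagonal foot, 57 mm wide, 201 mm high; bystander. Origin: centre of its underside.
- foil_flask_1: Flask wrapped in aluminium foil, 64 mm wide, 137 mm high, the nearer of two (the other is fixed); bystander. Origin: centre of its underside.
- pen: Marker pen lying on the fixed green notebook, 132 mm long; bystander. Origin: centre of its underside.
There are look-alikes about, which are no part of the job. What is shaped like the part that bears cup_centre but green is not meant.

How it is judged (in metres and radians):
On the way:
1. the cup is nested upright in the liner and pressed snug, the liner having given by at least 0.8 mm, before the lid goes on (horizontal distance between cup_centre and liner_mouth below 0.003 m and angle between the z axis of cup_centre and the z axis of jacket, either way round below 0.06 rad and z of cup_centre in the frame of liner_mouth below -0.0075 m and value of joint liner above 0.0008 m and contact force between lid and cup below 0.05 N), for 0.1 s.
At the end, for the whole second after the job is handed in: Cup upright in the liner (within 3 mm, 3.4 degrees), its centre 7.5 to 14 mm below the liner's top; liner sunk 0.8 to 8 mm; lid on the cup, plug inside, flange on the rim (within 2.5 mm in height, 5 mm off centre, 2.9 degrees); jacket upright; all at rest (horizontal distance between cup_centre and liner_mouth below 0.003 m and angle between the z axis of cup_centre and the z axis of jacket, either way round below 0.06 rad and z of cup_centre in the frame of liner_mouth between -0.014 and -0.0075 m and value of joint liner between 0.0008 and 0.008 m and horizontal distance between lid_centre and cup_centre below 0.005 m and angle between the z axis of lid_centre and the z axis of cup_centre, either way round below 0.05 rad and z of lid_centre in the frame of cup_centre between 0.056 and 0.061 m and angle between jacket's own z axis and vertical below 0.06 rad and linear speed of each of lid, cup below 0.02 m/s); the robot touches nothing.
It fails at once if the liner is pressed down beyond 8 mm: the cup has wedged (value of joint liner above 0.008 m).
It fails at once if the cup is dropped into the liner, or the lid onto the cup (faster than 0.35 m/s just above its seat) ((horizontal distance between cup_centre and liner_mouth below 0.02 m and z of cup_centre in the frame of liner_mouth between -0.006 and 0.005 m and linear speed of cup above 0.35 m/s) or (horizontal distance between lid_centre and cup_centre below 0.02 m and z of lid_centre in the frame of cup_centre between 0.061 and 0.0735 m and linear speed of lid above 0.35 m/s)).
It fails at once if the jacket is shifted by more than 30 mm or tipped by more than 12 degrees (distance of jacket from where it was at the start of the episode above 0.03 m or angle between jacket's own z axis and vertical above 0.21 rad).
It fails at once if a bystander is moved by more than 30 mm (distance of any of rubber_bulb, amber_flask, tweezers, cylinder, foil_flask_1, pen from where it was at the start of the episode above 0.03 m).
It also fails if it takes over 61 s, if anything falls off the work surface, if the arm or the gripper's body presses on something with over 40 N, if the wrist force passes 120 N, or if a joint passes its speed limit or range.

ROBOT

A 6-joint arm with a two-finger parallel gripper is mounted at the origin on a cart in front of the work surface, level with it; the furniture and walls round the work are solid. World frame = base frame: x ahead of the robot, y to its left, z up, the work surface at z = 0. Lengths are in mm, angles in rad, forces in N, time in s.
With the tool pointing down it reaches from about 275 to 750 mm from the base axis. Payload 10.2 kg.
Tool frame: the origin (TCP) lies at the very end of the fingers, on their centre line; the grasp point (between the pads) lies behind it (ctrl.grasp_offset is the z of the grasp point in the tool frame, in mm); z points along the fingers, y is the direction in which the jaws open and shut (so a half turn about z gives the same grasp; the last joint's range is limited). The gripper opens to 85 mm and grips with 20 to 120 N. Pads are 22 mm wide; open, the fingers measure 114 mm over their backs; the gripper's body (76 mm by 85 mm) begins 54 mm behind the grasp point. The pads swing forward as they close: fully open they stand 13 mm farther back than shut.
Start: joints at [0.956, 0.313, 1.498, -0, 1.331, -0.223], TCP at [200.486, 485.218, 231.294] pointing down, gripper open.
Joint ranges: [-2.94, 2.94], [-0.97, 2.17], [0.19, 2.56], [-1.23, 4.37], [0.02, 3.11], [-2.88, 2.88]. Speed limits (rad/s): [2.39, 2.39, 3.01, 3.14, 3.14, 3.14].

INTERFACE

Orientations are given as a unit quaternion [w, x, y, z].
In Python, from rig import ctrl, capture, job gives the robot as it stands. The module is installed in compiled form; this text tells all that it offers.
- The arm moves only by the tool move_arm, never from a script. Its argument "series" is a list of rows, each a list of 7 numbers: the turn, a rotation vector about the tool's x, y, z in rad, then the shift along the tool's x, y, z in cm, then the opening, from 0 (shut) to 1 (fully open). A call has 1 to 5 rows; each row is the pose to reach, as a shift and turn from the pose measured when the call began, along the tool's axes at that moment; what a row does not reach only later rows make up. A row lasts 1/12 s, in which the tool goes at most 41.7 mm and 7.16 degrees, less where a joint would pass 70% of its speed; a pose out of reach is approached as far as the arm can. A call with a gripper value outside its range is refused whole. The fingers move at their own pace and stop on an object; "grip_force" is the grip in N (left out, the last holds). Time passes only in rows, so rows that repeat a pose let the fingers close. It gives the time, the measured TCP pose, the force and the opening at its end, in the units of the state.
- ctrl.sense(): the state, without advancing time (a new reading comes with each control period).
- capture(name): name is "scene" or "top"; returns a dict with "frame" (400x640x3 uint8, red, green, blue), "mtx" (3x3 intrinsics, pixels), "dist" ([k1, k2, p1, p2, k3] as OpenCV has them; the pictures are not rectified), "R" (3x3) and "t" (3): a world point X has camera coordinates R X + t. Camera axes: x right, y down, z forward; pixel columns grow to the right and rows downward; lengths in mm; the calibration is good to about 2 mm. A picture is of the moment at which its call begins. There is no depth.
- job.finish_job(): hands the job in, once; it reports no verdict.
The state is a dict: "time_s": time; "joints": joint angles; "dq": joint speeds; "tau": joint torques, N m; "eef_pos": TCP position; "ee_rot": TCP orientation; "force": force on the tool from outside, world axes, zero at the start; "wrist_torque": the same for the moment, N m; "grip_width": opening from 0.0 (shut) to 1.0 (fully open).
Only numpy, scipy, OpenCV 4.12 (cv2) and the standard library are available. Lean on these libraries where they do the work, as an engineer would, in place of code of your own. Each camera call takes 0.05 s, during which the arm holds its last target.

## Working session

There is one attempt and no reset: what is moved stays moved. The work goes in short steps, Python scripts to look and compute and a tool call to move; the robot and the scene stay as the last step left them, time stands still between calls to the robot, and variables do not carry over. Pictures are saved under pics/ and viewed, and the job is handed in when it is done.

Besides the shell and the picture viewer there is one more tool, called after "Emit:" in YAML: its name, and indented under it one key for each argument. move_arm: Moves the arm, as the interface text tells. Its arguments: {"type":"object","properties":{"series":{"type":"array","items":{"type":"array","items":{"type":"number"}}},"grip_force":{"type":"number"}},"required":["series"]}

```bash
mkdir -p pics
cat > h.py <<'E'
import numpy as np, cv2
from rig import ctrl, capture, job
def cap(n,f):
    c=capture(n); cv2.imwrite('pics/'+f+'.png',c['frame'][:,:,::-1]); np.savez('pics/'+f+'.npz',**c); return c
def load(f): return dict(np.load('pics/'+f+'.npz'))
def ray(c,p):
    u=cv2.undistortPoints(np.array([[p]],float),c['mtx'],c['dist'])[0,0]
    d=c['R'].T@np.array([u[0],u[1],1]); o=-c['R'].T@c['t']; return o,d/np.linalg.norm(d)
def onz(c,p,z):
    o,d=ray(c,p); return o+d*(z-o[2])/d[2]
def tri(c1,p1,c2,p2):
    o1,d1=ray(c1,p1);o2,d2=ray(c2,p2)
    s=np.linalg.lstsq(np.stack([d1,-d2],1),o2-o1,rcond=None)[0]
    a=o1+s[0]*d1;b=o2+s[1]*d2; return (a+b)/2,np.linalg.norm(a-b)
def proj(c,X):
    return cv2.projectPoints(np.array([X],float),cv2.Rodrigues(c['R'])[0],c['t'].astype(float),c['mtx'],c['dist'])[0][0,0]
E
python3 - <<'E'
from h import *
for n in('scene','top'):
    c=cap(n,n+'0'); print(n,c['mtx'][0,0],-c['R'].T@c['t'],c['R'][2])
s=ctrl.sense();print(s,ctrl.grasp_offset)
E
```

```text
scene 388.177743058967 [ -89.52847898 -481.56853345  518.96487579] [ 0.74129338  0.48234794 -0.46671683]
top 478.03948658972854 [ 502.82204324  -11.87605106 1275.15332829] [ 0.0945427   0.01532058 -0.99540291]
{'time_s': 0.1, 'joints': array([ 9.55581941e-01,  3.13427989e-01,  1.49834458e+00, -7.98558444e-06,
        1.33098817e+00, -2.23378548e-01]), 'dq': array([-0.00057702, -0.00094105, -0.00298894,  0.00014407,  0.00010118,
       -0.00038579]), 'tau': array([ 3.22045227e-03, -4.12903190e+01, -2.60141838e+01, -1.42639924e-04,
        3.05515176e-03,  2.16598409e-05]), 'eef_pos': array([200.36247208, 485.02456444, 230.78115385]), 'ee_rot': array([-2.34232807e-04,  1.94666010e-01,  9.80869412e-01, -5.35030446e-04]), 'force': array([ 0.23245226, -0.56634795, -0.53588242]), 'wrist_torque': array([ 0.01903076, -0.01713032, -0.00587741]), 'grip_width': 0.9973721376684133} -18.700000000000003
```

View pics/scene0.png

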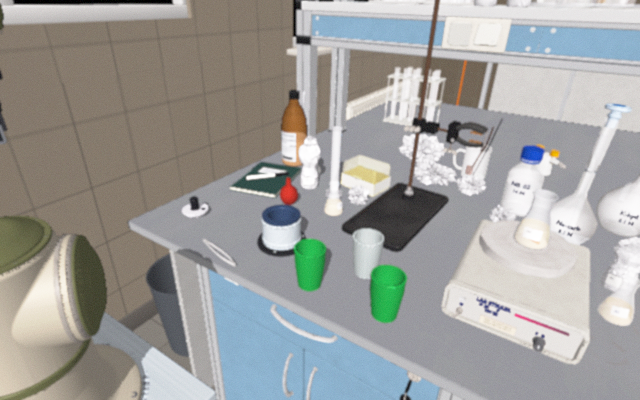

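View pics/top0.png

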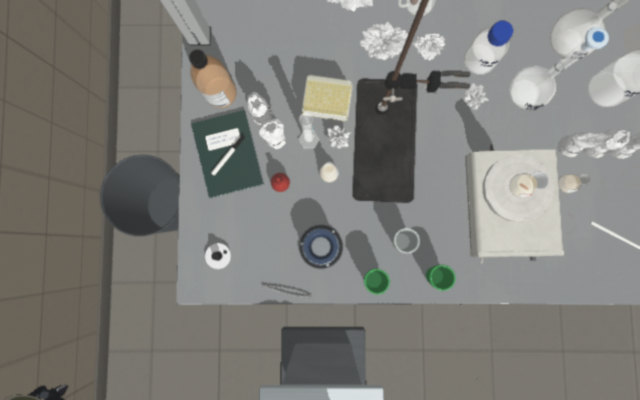

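Run:
```python
from h import *
a=load('scene0')['frame'][:,:,::-1];b=load('top0')['frame'][:,:,::-1]
f=lambda im,x,y,w,h,W,H:cv2.resize(im[y:y+h,x:x+w],(W,H),interpolation=cv2.INTER_CUBIC)
m=np.vstack([np.hstack([f(a,240,190,100,75,400,300),f(a,320,215,100,75,400,300)]),np.hstack([f(b,285,210,70,70,260,260),f(b,371,206,70,70,260,260),f(b,182,221,70,70,260,260),np.zeros((260,20,3),np.uint8)])])
cv2.imwrite('pics/crop0.png',m)
cv2.imwrite('pics/crop1.png',f(a,160,175,100,75,800,600))
c=load('top0')
for p,z in [((321,247),79),((406,241),90),((217,256),15),((377,281),90),((440,278),90),((286,289),0),((329,172),85)]: print(p,onz(c,p,z))
```

```text
(321, 247) [508.0906966   -1.00515712  79.        ]
(406, 241) [ 522.25029678 -210.36828316   90.        ]
(217, 256) [485.89604625 272.56306827  15.        ]
(377, 281) [ 424.99571446 -137.68519396   90.        ]
(440, 278) [ 432.2815819  -290.73779536   90.        ]
(286, 289) [398.65937497  92.31338593   0.        ]
(329, 172) [695.89015038 -21.85911049  85.        ]
```

View pics/crop0.png

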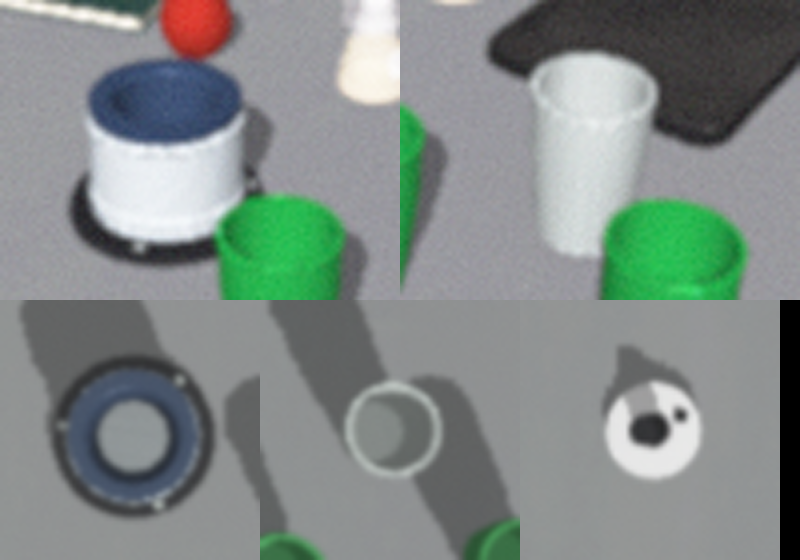

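View pics/crop1.png

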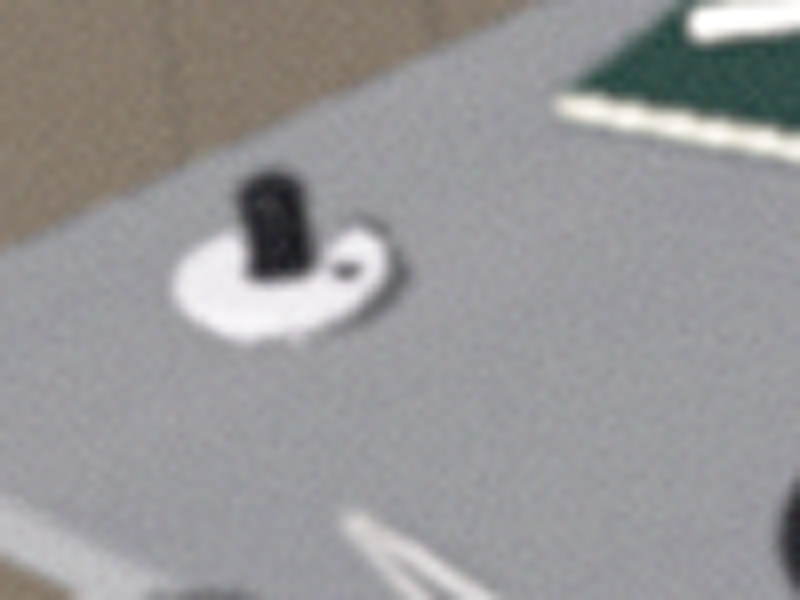

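```bash
cat >> h.py <<'E'
def ell(m,box):
    x,y,w,h=box; mm=np.zeros_like(m); mm[y:y+h,x:x+w]=m[y:y+h,x:x+w]
    cs=cv2.findContours(mm,cv2.RETR_EXTERNAL,cv2.CHAIN_APPROX_NONE)[0]
    k=max(cs,key=cv2.contourArea); return cv2.fitEllipse(cv2.convexHull(k)),k
def circ(c,k,z):
    P=np.array([onz(c,p,z)[:2] for p in cv2.convexHull(k)[:,0].astype(float)])
    # least squares circle
    A=np.c_[2*P,np.ones(len(P))];s=np.linalg.lstsq(A,(P**2).sum(1),rcond=None)[0]
    return s[:2],2*np.sqrt(s[2]+s[:2]@s[:2])
E
python3 - <<'E'
from h import *
for n,bl,bc,bd in(('top0',(285,215,70,70),(388,222,36,36),(200,238,34,34)),('scene0',(250,195,65,60),(340,220,50,70),(170,185,50,40))):
    c=load(n);f=c['frame'].astype(int);h=cv2.cvtColor(c['frame'],cv2.COLOR_RGB2HSV)
    R,G,B=f[...,0],f[...,1],f[...,2]
    blue=((B-R>18)).astype(np.uint8)
    e,k=ell(blue,bl);print(n,'liner',e,circ(c,k,79))
    for t in ((165,175,185)):
        br=((R>t)&(abs(R-B)<40)&(abs(G-R)<25)).astype(np.uint8)
        for nm,b,z in(('cup',bc,88),('lid',bd,15)):
            try: e,k=ell(br,b);print(t,nm,e,circ(c,k,z))
            except Exception as x: print(nm,'fail')
E
```

```text
top0 liner ((320.2884826660156, 246.2384796142578), (34.89325714111328, 35.16252899169922), 15.742835998535156) (array([510.15690253,   0.78017656]), np.float64(87.08717342030383))
165 cup ((403.0, 242.0), (17.85972023010254, 29.797441482543945), 22.5) (array([ 538.06600851, -211.41114269]), np.float64(33.46482567308982))
165 lid ((217.70486450195312, 256.130859375), (25.73948860168457, 26.600688934326172), 45.20291519165039) (array([485.66865044, 270.72319247]), np.float64(68.40164632887536))
cup fail
175 lid ((217.59597778320312, 255.9937744140625), (25.311180114746094, 25.93692398071289), 43.34437942504883) (array([485.99494571, 271.00225292]), np.float64(66.98874498063482))
cup fail
185 lid ((217.53005981445312, 255.881591796875), (25.113380432128906, 25.369121551513672), 16.473003387451172) (array([486.25893818, 271.15851511]), np.float64(65.9662100526335))
scene0 liner ((280.5638122558594, 215.4632568359375), (22.496837615966797, 39.221553802490234), 88.21074676513672) (array([501.74084288,  -7.35068838]), np.float64(94.06305326261841))
165 cup ((365.32354736328125, 252.3238220
[... 341 characters left out ...]
939453125, 251.93231201171875), (34.13642501831055, 51.9680290222168), 14.543719291687012) (array([ 472.88303559, -227.6106064 ]), np.float64(138.39577980277375))
175 lid ((194.17112731933594, 209.24044799804688), (15.689716339111328, 26.92477035522461), 79.521484375) (array([479.66260482, 262.73712078]), np.float64(73.95183966057797))
185 cup ((365.21551513671875, 251.8599395751953), (29.526853561401367, 52.691551208496094), 11.438844680786133) (array([ 472.84521562, -229.02251736]), np.float64(136.70463713221065))
185 lid ((194.31060791015625, 209.23269653320312), (15.330305099487305, 26.08867835998535), 78.5072021484375) (array([479.90322311, 262.77475791]), np.float64(72.89044686053839))
```

Run:
```python
from h import *
c=load('top0');f=c['frame'].astype(int)
g=cv2.cvtColor(c['frame'],cv2.COLOR_RGB2GRAY)
print(g[241,386:426]); print(g[222:262,406])
for t in(150,155,160):
    m=cv2.morphologyEx((g>t).astype(np.uint8),cv2.MORPH_CLOSE,np.ones((3,3)))
    e,k=ell(m,(388,222,38,38));print(t,e,circ(c,k,88))
s=load('scene0');print(proj(s,[522,-210,90]),proj(s,[522,-210,0]),proj(s,[510,1,79]),proj(s,[486,271,15]))
```

```text
[145 145 145 143 133 119 109 122 164 173 153 138 135 135 136 136 135 136
 135 134 134 134 133 120 108 104 103 103 102 103 107 131 159 151 115  99
  97  97  98  98]
[146 145 145 143 143 155 183 186 159 124 109 106 111 119 129 133 134 134
 134 134 134 134 134 132 128 119 109 104 106 131 167 167 152 146 145 146
 146 146 144 145]
150 ((406.3199462890625, 240.67999267578125), (25.061635971069336, 26.88018226623535), 8.47156047821045) (array([ 522.98444553, -211.37852885]), np.float64(63.7254244759644))
155 ((406.2972717285156, 240.53367614746094), (24.97480583190918, 26.053037643432617), 16.092466354370117) (array([ 523.44466625, -211.45963324]), np.float64(62.50070415714271))
160 ((405.43218994140625, 241.69180297851562), (22.22980308532715, 24.515466690063477), 140.45858764648438) (array([ 521.91222695, -210.54042005]), np.float64(59.30764148282365))
[365.96378231 235.41230263] [362.55770801 270.97206574] [279.92705073 212.39184812] [193.94734271 207.60286982]
```

```bash
cat >> h.py <<'E'
from scipy.spatial.transform import Rotation as Ro
def st():
    s=ctrl.sense();q=s['ee_rot'];R=Ro.from_quat([q[1],q[2],q[3],q[0]]).as_matrix();return s,R
def go(x,y,z):
    s,R=st(); d=R.T@(np.array([x,y,z])-s['eef_pos'])/10
    # turn to make tool z straight down
    v=R.T@np.array([0,0,-1.]); r=np.cross([0,0,1],v)
    print('t',s['time_s'],'pos',s['eef_pos'].round(1),'F',s['force'].round(2),'g',round(s['grip_width'],3),'shift cm',d.round(2),'level',r.round(4),'xax',R[:,0].round(3))
E
python3 -c "
from h import *
go(523,-211,200)"
```

```text
t 0.1 pos [200.4 485.  230.8] F [ 0.23 -0.57 -0.54] g 0.997 shift cm [-56.4  -52.     3.12] level [-0.0011 -0.0003  0.    ] xax [-0.924  0.382  0.   ]
```

Emit:
move_arm:
  series:
    - [0,0,0,-2.8,-2.6,0.15,1]
    - [0,0,0,-5.7,-5.2,0.3,1]
    - [0,0,0,-8.5,-7.8,0.45,1]
    - [0,0,0,-11.3,-10.4,0.6,1]
    - [0,0,0,-14.1,-13,0.8,1]

```text
time_s: 0.52
eef_pos: [281.1, 309.4, 222.7]
ee_rot: [-0.0, 0.194, 0.981, -0.001]
force: [1.8, -0.1, 0.2]
grip_width: 0.998
```

Emit:
move_arm:
  series:
    - [0,0,0,-2.8,-2.6,0.15,1]
    - [0,0,0,-5.7,-5.2,0.3,1]
    - [0,0,0,-8.5,-7.8,0.45,1]
    - [0,0,0,-11.3,-10.4,0.6,1]
    - [0,0,0,-14.1,-13,0.8,1]

```text
time_s: 0.93
eef_pos: [362.1, 133.6, 214.8]
ee_rot: [-0.0, 0.194, 0.981, -0.001]
force: [0.9, 0.8, -0.4]
grip_width: 1.001
```

Emit:
move_arm:
  series:
    - [0,0,0,-2.8,-2.6,0.15,1]
    - [0,0,0,-5.7,-5.2,0.3,1]
    - [0,0,0,-8.5,-7.8,0.45,1]
    - [0,0,0,-11.3,-10.4,0.6,1]
    - [0,0,0,-14.1,-13,0.8,1]

```text
time_s: 1.35
eef_pos: [443.2, -42.3, 206.8]
ee_rot: [-0.0, 0.195, 0.981, -0.001]
force: [0.4, 1.5, 0.4]
grip_width: 1.001
```

```bash
python3 -c "
from h import *
go(523,-211,200)"
```

```text
t 1.35 pos [443.2 -42.3 206.8] F [0.42 1.47 0.41] g 1.001 shift cm [-13.81 -12.54   0.69] level [-0.0011 -0.0003  0.    ] xax [-0.924  0.382  0.   ]
```

Emit:
move_arm:
  series:
    - [0,0,0,-3.5,-3.1,0.2,1]
    - [0,0,0,-6.5,-6,0.3,1]
    - [0,0,0,-9.5,-8.5,0.5,1]
    - [0,0,0,-12,-11,0.6,1]
    - [0,0,0,-13.8,-12.5,0.7,1]

```text
time_s: 1.77
eef_pos: [523.5, -214.1, 199.0]
ee_rot: [-0.001, 0.196, 0.981, -0.001]
force: [0.3, -0.2, -0.7]
grip_width: 1.002
```

Run:
```python
from h import *
go(523,-211,58)
cs=[cap(n,n+'1')['frame'][:,:,::-1] for n in('top','scene')]
f=lambda im,x,y,w,h:cv2.resize(im[y:y+h,x:x+w],(400,400),interpolation=cv2.INTER_CUBIC)
cv2.imwrite('pics/c1.png',np.hstack([f(cs[0],340,175,130,130),f(cs[1],290,130,150,150)]))
```

```text
t 1.7667 pos [ 523.5 -214.1  199. ] F [ 0.32 -0.17 -0.7 ] g 1.002 shift cm [ 0.15  0.29 14.1 ] level [-0.0015 -0.0008  0.    ] xax [-0.923  0.384  0.001]
```

View pics/c1.png

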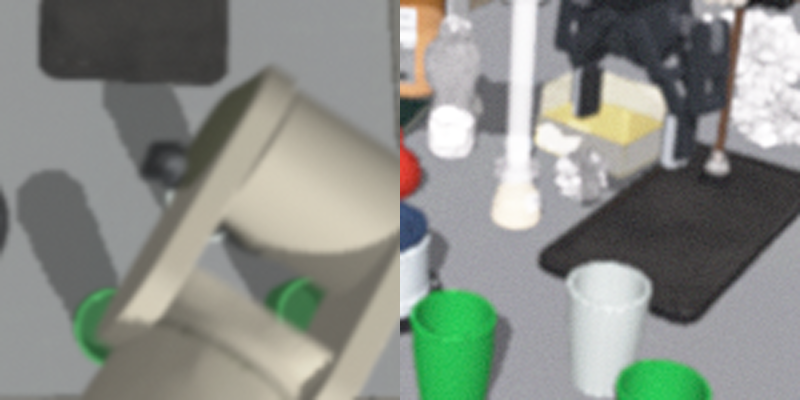

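Emit:
move_arm:
  series:
    - [0,0,0,0.1,0.2,2.5,1]
    - [0,0,0,0.15,0.3,5,1]
    - [0,0,0,0.15,0.3,7.5,1]
    - [0,0,0,0.15,0.3,9,1]
    - [0,0,0,0.15,0.3,9.5,1]

```text
time_s: 2.28
eef_pos: [521.7, -208.8, 100.9]
ee_rot: [-0.003, 0.196, 0.981, 0.001]
force: [-0.1, -0.5, -0.6]
grip_width: 1.001
```

Run:
```python
from h import *
go(523,-211,58)
cs=[cap(n,n+'2')['frame'][:,:,::-1] for n in('top','scene')]
f=lambda im,x,y,w,h:cv2.resize(im[y:y+h,x:x+w],(400,400),interpolation=cv2.INTER_CUBIC)
cv2.imwrite('pics/c2.png',np.hstack([f(cs[0],340,175,130,130),f(cs[1],315,180,100,100)]))
```

```text
t 2.2833 pos [ 521.7 -208.8  100.9] F [-0.14 -0.47 -0.63] g 1.001 shift cm [-0.23 -0.16  4.29] level [-0.0002 -0.0063  0.    ] xax [-0.923  0.384  0.006]
```

View pics/c2.png

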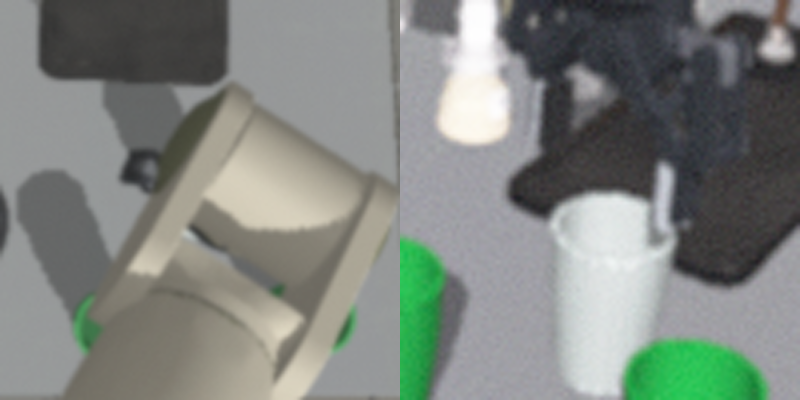

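Run:
```python
from h import *
s=load('scene2')
g=lambda p:((p[0]-315)*4+400,(p[1]-180)*4)
for z in(101,113): print(z,g(proj(s,[521.7,-208.8,z])), [g(proj(s,[521.7+k*.38,-208.8+k*.92,z])) for k in(-50,50)])
print(g(proj(s,[523,-211,90])))
```

```text
101 (np.float64(603.2061405184709), np.float64(202.73730874121713)) [(np.float64(671.3480211935218), np.float64(250.1527463145021)), (np.float64(541.1541599988882), np.float64(159.55852735639644))]
113 (np.float64(605.1440974445925), np.float64(182.36071777175835)) [(np.float64(673.8957016523434), np.float64(229.1280360107437)), (np.float64(542.5783277813384), np.float64(139.799348619625))]
(np.float64(606.5312400589391), np.float64(221.38968226007944))
```

Emit:
move_arm:
  series:
    - [0,0,0,-0.1,-0.1,1.5,1]
    - [0,0,0,-0.2,-0.15,3,1]
    - [0,0,0,-0.2,-0.15,4.2,1]
    - [0,0,0,-0.2,-0.15,4.8,1]
    - [0,0.006,0,-0.2,-0.15,4.8,1]

```text
time_s: 2.8
eef_pos: [523.6, -211.4, 55.1]
ee_rot: [-0.005, 0.196, 0.981, 0.001]
force: [-0.5, 0.2, -0.3]
grip_width: 1.0
```

```bash
python3 -c "
from h import *
go(523,-211,53)"
```

```text
t 2.8 pos [ 523.6 -211.4   55.1] F [-0.53  0.19 -0.29] g 1.0 shift cm [0.07 0.01 0.21] level [-0.0007 -0.0098  0.    ] xax [-0.923  0.384  0.01 ]
```

Emit:
move_arm:
  series:
    - [0,-0.01,0,0.05,0,0.2,1]
    - [0,-0.01,0,0.05,0,0.2,0.85]
    - [0,-0.01,0,0.05,0,0.2,0.8]
    - [0,-0.01,0,0.05,0,0.2,0.75]
    - [0,-0.01,0,0.05,0,0.2,0.7]
  grip_force: 20

```text
time_s: 3.22
eef_pos: [523.5, -211.5, 53.8]
ee_rot: [0.001, 0.196, 0.981, -0.001]
force: [-0.9, -0.8, 2.6]
grip_width: 0.697
```

Emit:
move_arm:
  series:
    - [0,0,0,0,0,0,0.6]
    - [0,0,0,0,0,0,0.5]
    - [0,0,0,0,0,0,0.4]
    - [0,0,0,0,0,0,0.3]
    - [0,0,0,0,0,0,0.3]
  grip_force: 20

```text
time_s: 3.63
eef_pos: [523.6, -211.6, 53.9]
ee_rot: [0.001, 0.196, 0.981, -0.001]
force: [0.2, -0.8, 2.1]
grip_width: 0.7
```

Run:
```python
from h import *
go(523,-211,53)
cs=[cap(n,n+'3')['frame'][:,:,::-1] for n in('top','scene')]
f=lambda im,x,y,w,h:cv2.resize(im[y:y+h,x:x+w],(400,400),interpolation=cv2.INTER_CUBIC)
cv2.imwrite('pics/c3.png',np.hstack([f(cs[0],340,175,130,130),f(cs[1],315,190,100,100)]))
```

```text
t 3.6333 pos [ 523.6 -211.6   53.9] F [ 0.23 -0.81  2.12] g 0.7 shift cm [0.07 0.04 0.09] level [-0.0013  0.0018  0.    ] xax [-0.923  0.384 -0.002]
```

View pics/c3.png

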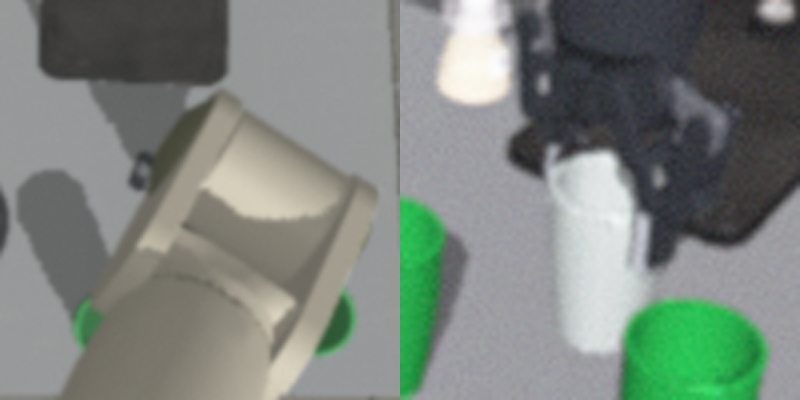

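Emit:
move_arm:
  series:
    - [0,0,0,0,0,-0.5,0.3]
    - [0,0,0,0,0,-2,0.3]
    - [0,0,0,0,0,-4,0.3]
    - [0,0,0,0,0,-6.5,0.3]
    - [0,0,0,0,0,-9,0.3]
  grip_force: 35

```text
time_s: 4.15
eef_pos: [523.0, -211.1, 144.7]
ee_rot: [0.0, 0.196, 0.981, -0.0]
force: [-0.4, -0.4, -0.2]
grip_width: 0.696
```

Emit:
move_arm:
  series:
    - [0,0,0,0,0,-2,0.3]
    - [0,0,0,0,0,-2.8,0.3]
    - [0,0,0,0,0,-3,0.3]

```text
time_s: 4.4
eef_pos: [523.4, -211.2, 176.1]
ee_rot: [0.001, 0.196, 0.981, -0.001]
force: [-0.5, 0.5, -0.3]
grip_width: 0.688
```

Run:
```python
from h import *
go(510.5,0.5,172)
cs=[cap(n,n+'4')['frame'][:,:,::-1] for n in('top','scene')]
f=lambda im,x,y,w,h:cv2.resize(im[y:y+h,x:x+w],(400,400),interpolation=cv2.INTER_CUBIC)
cv2.imwrite('pics/c4.png',np.hstack([f(cs[0],340,175,130,130),f(cs[1],315,150,100,100)]))
```

```text
t 4.4 pos [ 523.4 -211.2  176.1] F [-0.51  0.51 -0.25] g 0.688 shift cm [ 9.32 19.06  0.36] level [-0.0014  0.0027  0.    ] xax [-0.923  0.384 -0.003]
```

View pics/c4.png

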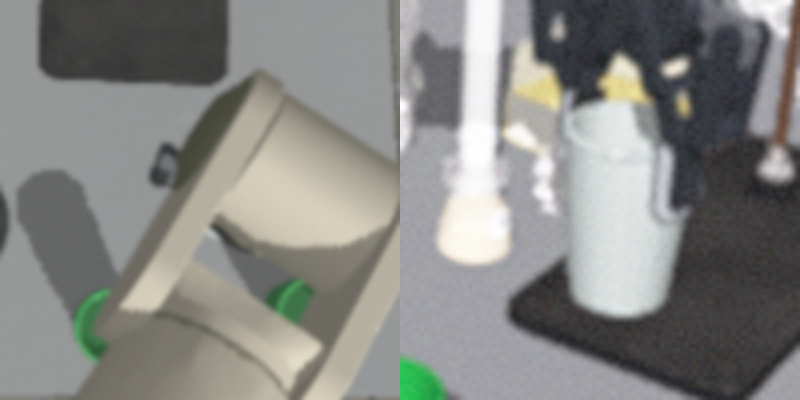

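Run:
```python
from h import *
s=load('scene4');im=s['frame'][:,:,::-1].copy()
im=cv2.resize(im[140:240,310:430],(800,667),interpolation=cv2.INTER_CUBIC)[:600]
g=lambda p:((p[0]-310)*6.667,(p[1]-140)*6.667)
P=np.array([523.4,-211.2,176.1]);y=np.array([.384,.923,0])
xa=np.array([-.923,.384,0])
off=np.array([1.5,1.5])
for z in(0,5,10,15):
    for k in (-30,-44):
        for xx in(-11,11):
            q=g(proj(s,P+k*y+xx*xa+[0,0,z])+0);print(z,k,xx,np.round(q))
            cv2.circle(im,(int(q[0]),int(q[1])),2,(0,0,255),-1)
for h in(0,90): 
    q=g(proj(s,P+[0,0,h-53.9]));print('cup axis',h,np.round(q));cv2.circle(im,(int(q[0]),int(q[1])),3,(255,0,0),-1)
cv2.imwrite('pics/c4b.png',im)
```

```text
0 -30 -11 [503. 416.]
0 -30 11 [445. 436.]
0 -44 -11 [538. 437.]
0 -44 11 [479. 457.]
5 -30 -11 [505. 400.]
5 -30 11 [446. 420.]
5 -44 -11 [540. 421.]
5 -44 11 [481. 441.]
10 -30 -11 [507. 385.]
10 -30 11 [448. 404.]
10 -44 -11 [542. 405.]
10 -44 11 [483. 425.]
15 -30 -11 [509. 369.]
15 -30 11 [450. 388.]
15 -44 -11 [544. 389.]
15 -44 11 [485. 409.]
cup axis 0 [388. 544.]
cup axis 90 [414. 270.]
```

View pics/c4b.png

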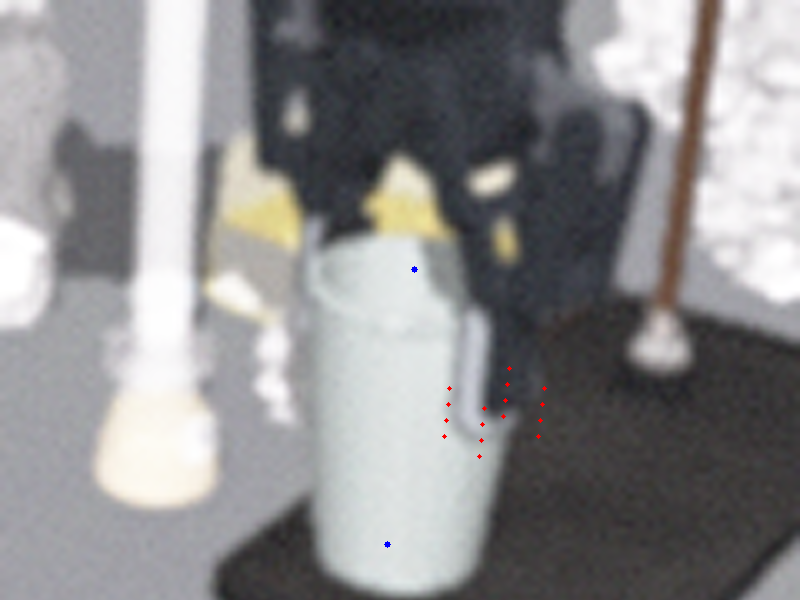

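Emit:
move_arm:
  series:
    - [0,0,0,0.7,1.4,0,0.3]
    - [0,0,0,2,4.2,0,0.3]
    - [0,0,0,3.4,7,0,0.3]
    - [0,0,0,4.7,9.8,0,0.3]
    - [0,0,0,6.1,12.6,0,0.3]

```text
time_s: 4.92
eef_pos: [513.7, -68.8, 172.4]
ee_rot: [-0.002, 0.196, 0.981, 0.0]
force: [-0.1, -0.3, -0.5]
grip_width: 0.696
```

Emit:
move_arm:
  series:
    - [0,0,0,1.3,2.7,0,0.3]
    - [0,0,0,2.2,4.6,0,0.3]
    - [0,0,0,2.9,6,0,0.3]
    - [0,0,0,3.2,6.5,0,0.3]
    - [0,0,0,3.2,6.5,0,0.3]

```text
time_s: 5.33
eef_pos: [508.4, 5.0, 171.5]
ee_rot: [-0.003, 0.195, 0.981, 0.0]
force: [0.4, -1.0, -0.6]
grip_width: 0.691
```

Run:
```python
from h import *
go(510.5,0.5,140)
cs=[cap(n,n+'5')['frame'][:,:,::-1] for n in('top','scene')]
f=lambda im,x,y,w,h:cv2.resize(im[y:y+h,x:x+w],(400,400),interpolation=cv2.INTER_CUBIC)
cv2.imwrite('pics/c5.png',np.hstack([f(cs[0],255,180,130,130),f(cs[1],230,150,100,100)]))
```

```text
t 5.3333 pos [508.4   5.  171.5] F [ 0.42 -0.96 -0.58] g 0.691 shift cm [-0.38 -0.33  3.15] level [-0.0008 -0.0056  0.    ] xax [-0.924  0.382  0.006]
```

View pics/c5.png

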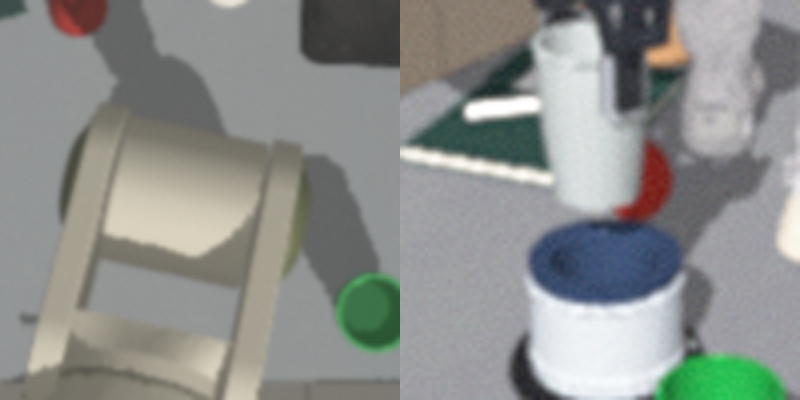

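Emit:
move_arm:
  series:
    - [0,-0.004,0,-0.2,-0.2,0,0.3]
    - [0,-0.006,0,-0.4,-0.3,0.5,0.3]
    - [0,-0.006,0,-0.4,-0.3,1.2,0.3]
    - [0,-0.006,0,-0.4,-0.3,1.8,0.3]
    - [0,-0.006,0,-0.4,-0.3,1.8,0.3]

```text
time_s: 5.85
eef_pos: [510.6, -1.3, 152.1]
ee_rot: [-0.001, 0.196, 0.981, -0.001]
force: [0.5, 0.7, -0.5]
grip_width: 0.693
```

Run:
```python
from h import *
go(510.3,0.6,115)
c=cap('scene','scene6');im=cv2.resize(c['frame'][150:250,220:353,::-1],(798,600),interpolation=cv2.INTER_CUBIC)
cv2.imwrite('pics/c6.png',im)
```

```text
t 5.85 pos [510.6  -1.3 152.1] F [ 0.53  0.72 -0.51] g 0.693 shift cm [0.1  0.17 3.71] level [-0.0014 -0.0014  0.    ] xax [-0.923  0.385  0.001]
```

View pics/c6.png

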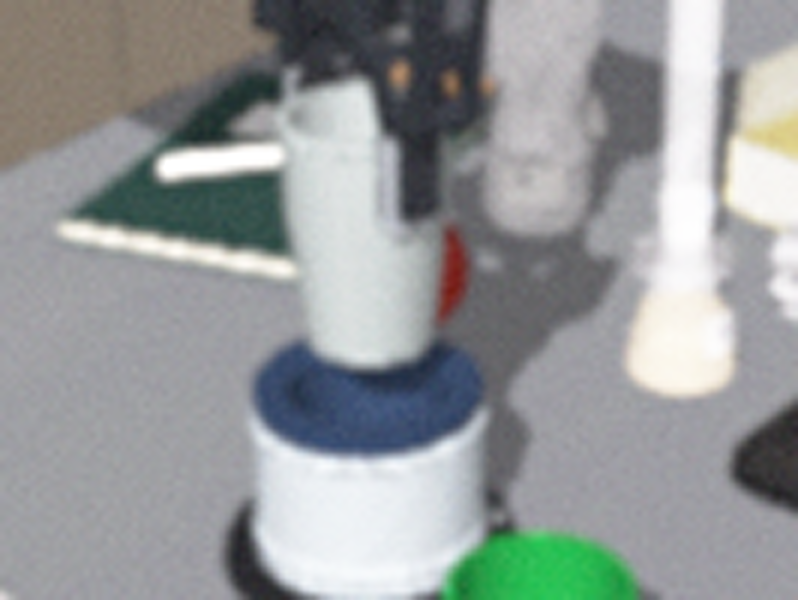

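Emit:
move_arm:
  series:
    - [0,0,0,0.05,0.1,0.5,0.3]
    - [0,0,0,0.1,0.15,1.2,0.3]
    - [0,0,0,0.1,0.15,1.9,0.3]
    - [0,0,0,0.1,0.15,2.4,0.3]
    - [0,0,0,0.1,0.15,2.6,0.3]

```text
time_s: 6.32
eef_pos: [510.1, 0.7, 125.8]
ee_rot: [-0.001, 0.196, 0.981, -0.001]
force: [0.5, -0.3, 0.1]
grip_width: 0.692
```

Run:
```python
from h import *
go(510.3,0.6,80)
c=cap('scene','scene7');im=cv2.resize(c['frame'][150:250,220:353,::-1],(798,600),interpolation=cv2.INTER_CUBIC)
cv2.imwrite('pics/c7.png',im)
```

```text
t 6.3167 pos [510.1   0.7 125.8] F [ 0.47 -0.32  0.1 ] g 0.692 shift cm [-0.03  0.01  4.58] level [-0.0015 -0.002   0.    ] xax [-0.923  0.384  0.002]
```

View pics/c7.png

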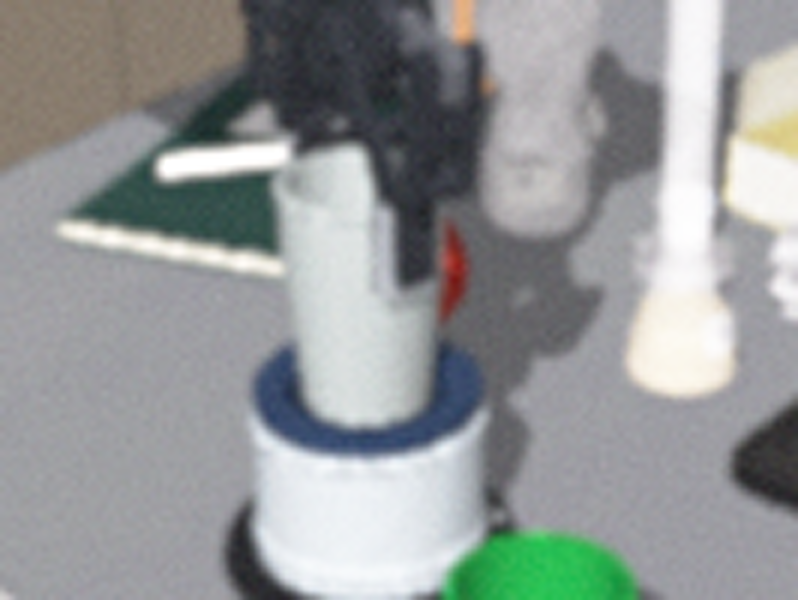

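Emit:
move_arm:
  series:
    - [0,0,0,0,0,0.5,0.3]
    - [0,0,0,0,0,1,0.3]
    - [0,0,0,0,0,1.5,0.3]
    - [0,0,0,0,0,2,0.3]
    - [0,0,0,0,0,2.3,0.3]

```text
time_s: 6.78
eef_pos: [509.9, 0.6, 102.2]
ee_rot: [-0.001, 0.196, 0.981, -0.001]
force: [-1.0, -0.7, -0.8]
grip_width: 0.7
```

Emit:
move_arm:
  series:
    - [0,0,0,0,0,0.4,0.3]
    - [0,0,0,0,0,0.8,0.3]
    - [0,0,0,0,0,1.1,0.3]
    - [0,0,0,0,0,1.3,0.3]
    - [0,0,0,0,0,1.3,0.3]

```text
time_s: 7.2
eef_pos: [509.7, 0.7, 88.7]
ee_rot: [-0.002, 0.196, 0.981, -0.001]
force: [-0.5, 0.3, -0.9]
grip_width: 0.694
```

Run:
```python
from h import *
go(510.3,0.6,78)
c=cap('scene','scene8');im=cv2.resize(c['frame'][150:250,220:353,::-1],(798,600),interpolation=cv2.INTER_CUBIC)
cv2.imwrite('pics/c8.png',im)
```

```text
t 7.2 pos [509.7   0.7  88.7] F [-0.53  0.34 -0.9 ] g 0.694 shift cm [-0.06  0.02  1.07] level [-0.0017 -0.0032  0.    ] xax [-0.923  0.385  0.003]
```

View pics/c8.png

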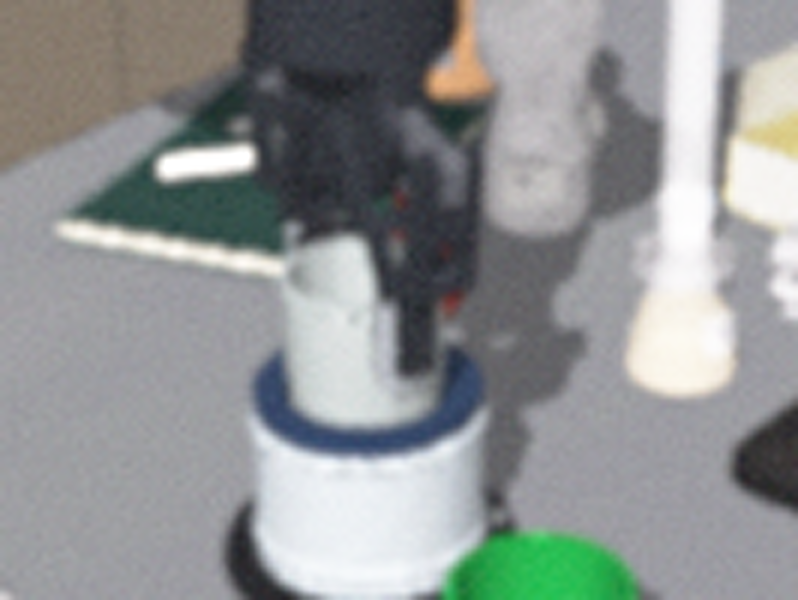

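No lateral contact so far. Next, 2 mm steps while watching the force.

Emit:
move_arm:
  series:
    - [0,-0.003,0,-0.05,0,0.2,0.3]
    - [0,-0.003,0,-0.05,0,0.4,0.3]
    - [0,-0.003,0,-0.05,0,0.5,0.3]
    - [0,-0.003,0,-0.05,0,0.6,0.3]
    - [0,-0.003,0,-0.05,0,0.6,0.3]

```text
time_s: 7.67
eef_pos: [510.2, 0.3, 83.0]
ee_rot: [-0.0, 0.196, 0.981, -0.001]
force: [-0.9, -2.3, -0.8]
grip_width: 0.692
```

Emit:
move_arm:
  series:
    - [0,0,0,0,0,0.1,0.3]
    - [0,0,0,0,0,0.2,0.3]
    - [0,0,0,0,0,0.25,0.3]
    - [0,0,0,0,0,0.3,0.3]

```text
time_s: 8.0
eef_pos: [510.1, 0.1, 80.0]
ee_rot: [-0.0, 0.196, 0.981, -0.001]
force: [-3.2, -3.7, 4.0]
grip_width: 0.694
```

```bash
python3 -c "
from h import *
go(510.3,0.6,76)"
```

```text
t 8.0 pos [5.101e+02 1.000e-01 8.000e+01] F [-3.22 -3.7   4.01] g 0.694 shift cm [0.   0.05 0.4 ] level [-0.0024  0.      0.    ] xax [-0.923  0.384 -0.   ]
```

Emit:
move_arm:
  series:
    - [0,0,0,0.04,-0.1,-0.05,0.3]
    - [0,0,0,0.04,-0.1,0,0.3]
    - [0,0,0,0.04,-0.1,0,0.3]

```text
time_s: 8.25
eef_pos: [509.6, -0.3, 80.0]
ee_rot: [0.0, 0.196, 0.981, -0.001]
force: [0.4, 1.2, 0.0]
grip_width: 0.69
```

```bash
python3 -c "
from h import *
go(510.3,0.6,76)
for i in range(4):
  capture('top'); print(ctrl.sense()['force'].round(2),ctrl.sense()['wrist_torque'].round(3))"
```

```text
t 8.25 pos [ 5.096e+02 -3.000e-01  8.000e+01] F [0.4  1.22 0.02] g 0.69 shift cm [-0.03  0.11  0.4 ] level [-0.0014  0.0004  0.    ] xax [-0.923  0.385 -0.   ]
[2.21 1.53 0.06] [ 0.456 -0.229 -0.006]
[1.5  2.84 0.35] [ 0.543 -0.28  -0.027]
[1.87 2.64 0.62] [ 0.567 -0.334  0.006]
[1.32 2.05 0.37] [ 0.613 -0.355 -0.032]
```

Emit:
move_arm:
  series:
    - [0,0,0,-0.02,0.04,0,0.3]
    - [0,0,0,-0.02,0.04,0.1,0.3]
    - [0,0,0,-0.02,0.04,0.15,0.3]
    - [0,0,0,-0.02,0.04,0.2,0.3]
    - [0,0,0,-0.02,0.04,0.2,0.3]

```text
time_s: 8.87
eef_pos: [509.8, -0.2, 78.0]
ee_rot: [-0.0, 0.196, 0.981, -0.001]
force: [-0.2, -1.2, 0.5]
grip_width: 0.696
```

```bash
python3 -c "
from h import *
for i in range(3):
  capture('top'); print(ctrl.sense()['force'].round(2),ctrl.sense()['wrist_torque'].round(3))
go(510.3,0.6,76)"
```

```text
[-0.04 -1.07 -0.48] [-0.09   0.114  0.007]
[-0.87 -0.9   0.54] [-0.192  0.071  0.051]
[-0.75 -1.35 -0.09] [-0.2    0.062 -0.043]
t 9.0167 pos [ 5.098e+02 -2.000e-01  7.800e+01] F [-0.75 -1.35 -0.09] g 0.691 shift cm [-0.02  0.1   0.2 ] level [-0.0021  0.0001  0.    ] xax [-0.923  0.385 -0.   ]
```

Emit:
move_arm:
  series:
    - [0,0,0,0.01,-0.02,0.05,0.3]
    - [0,0,0,0.01,-0.02,0.1,0.3]
    - [0,0,0,0.01,-0.02,0.15,0.3]
    - [0,0,0,0.01,-0.02,0.15,0.3]

```text
time_s: 9.35
eef_pos: [509.7, -0.3, 76.6]
ee_rot: [0.0, 0.196, 0.981, -0.001]
force: [-0.7, -0.1, 5.3]
grip_width: 0.688
```

Emit:
move_arm:
  series:
    - [0,0,0,0,0,0.05,0.3]
    - [0,0,0,0,0,0.1,0.3]
    - [0,0,0,0,0,0.1,0.3]

```text
time_s: 9.6
eef_pos: [509.8, -0.3, 75.7]
ee_rot: [0.0, 0.196, 0.981, -0.001]
force: [-0.9, 0.6, 4.8]
grip_width: 0.692
```

```bash
python3 -c "
from h import *
for i in range(3):
  capture('top'); print(ctrl.sense()['force'].round(2),ctrl.sense()['wrist_torque'].round(3))
go(510.3,0.6,76)"
```

```text
[-1.69  0.17  3.89] [0.135 0.205 0.005]
[-1.72  0.19  4.41] [0.171 0.133 0.002]
[-1.23  0.61  4.53] [0.158 0.105 0.018]
t 9.75 pos [ 5.098e+02 -3.000e-01  7.570e+01] F [-1.23  0.61  4.53] g 0.693 shift cm [-0.01  0.11 -0.03] level [-0.0018  0.0006  0.    ] xax [-0.923  0.385 -0.001]
```

Emit:
move_arm:
  series:
    - [0,0,0,0,0,0.05,0.3]
    - [0,0,0,0,0,0.1,0.3]
    - [0,0,0,0,0,0.15,0.3]
    - [0,0,0,0,0,0.15,0.3]

```text
time_s: 10.08
eef_pos: [509.8, -0.4, 74.3]
ee_rot: [0.0, 0.196, 0.981, -0.001]
force: [-1.7, 0.3, 6.1]
grip_width: 0.691
```

```bash
python3 -c "
from h import *
for i in range(3):
  capture('top'); print(ctrl.sense()['force'].round(2),ctrl.sense()['wrist_torque'].round(3))
go(510.3,0.6,76)
c=cap('scene','scene9');im=cv2.resize(c['frame'][150:250,220:353,::-1],(798,600),interpolation=cv2.INTER_CUBIC)
cv2.imwrite('pics/c9.png',im)"
```

```text
[-1.27  0.14  4.69] [ 0.205  0.266 -0.052]
[-0.95 -0.03  5.46] [ 0.179  0.182 -0.04 ]
[-2.02 -1.07  5.9 ] [0.153 0.262 0.057]
t 10.2333 pos [ 5.098e+02 -3.000e-01  7.430e+01] F [-2.02 -1.07  5.9 ] g 0.692 shift cm [-0.01  0.11 -0.17] level [-0.0018  0.0007  0.    ] xax [-0.923  0.385 -0.001]
```

View pics/c9.png

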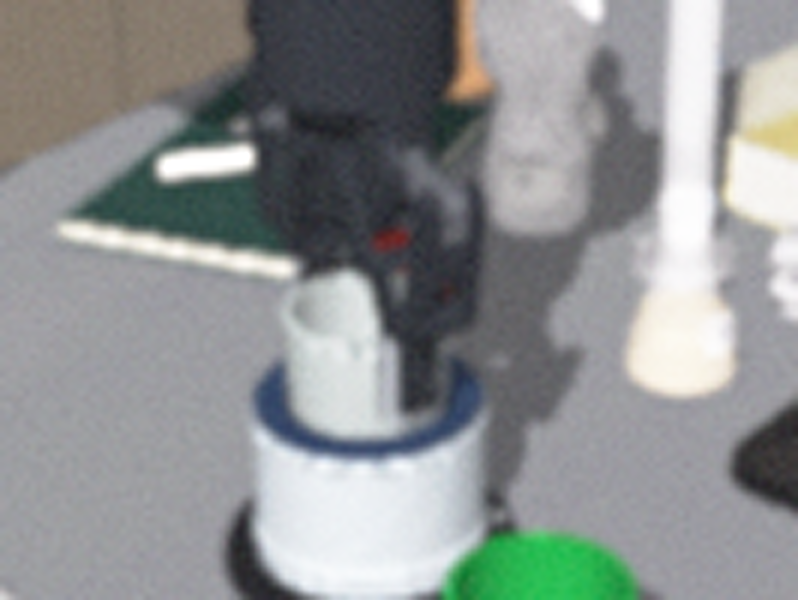

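Emit:
move_arm:
  series:
    - [0,0,0,0,0,0,0.75]
    - [0,0,0,0,0,0,0.85]
    - [0,0,0,0,0,0,0.95]
    - [0,0,0,0,0,0,1]
    - [0,0,0,0,0,0,1]

```text
time_s: 10.7
eef_pos: [509.7, -0.4, 74.1]
ee_rot: [0.0, 0.196, 0.981, -0.001]
force: [1.1, -0.3, 0.4]
grip_width: 1.002
```

```bash
python3 -c "
from h import *
go(510.3,0.6,200)
c=cap('scene','scene10');im=cv2.resize(c['frame'][150:250,220:353,::-1],(798,600),interpolation=cv2.INTER_CUBIC)
cv2.imwrite('pics/c10.png',im)"
```

```text
t 10.7 pos [ 5.097e+02 -4.000e-01  7.410e+01] F [ 1.06 -0.27  0.39] g 1.002 shift cm [ -0.02   0.09 -12.59] level [-0.0019  0.0004  0.    ] xax [-0.923  0.385 -0.   ]
```

View pics/c10.png

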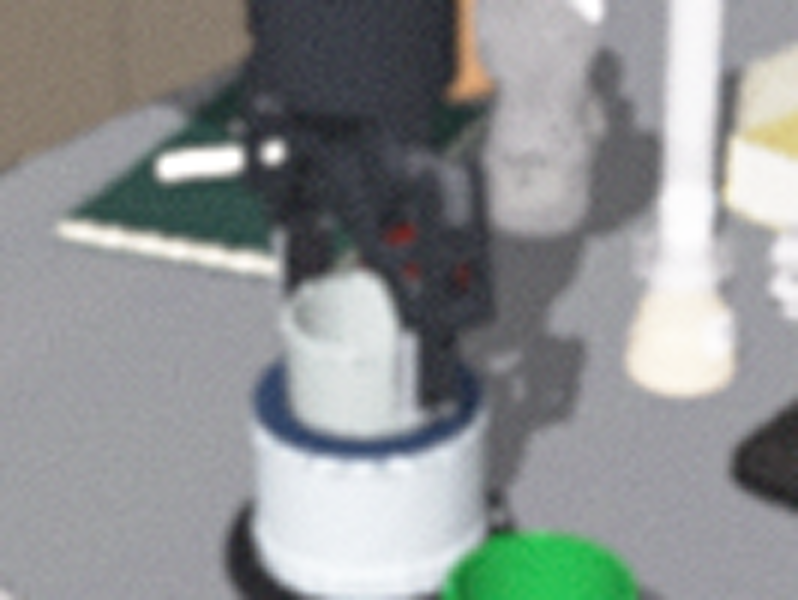

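Released cleanly. Raise straight up, then go to the lid (y≈271).

Emit:
move_arm:
  series:
    - [0,0,0,0,0,-1.5,1]
    - [0,0,0,0,0,-3.5,1]
    - [0,0,0,0,0,-6,1]
    - [0,0,0,0,0,-9,1]
    - [0,0,0,0,0,-11,1]

```text
time_s: 11.17
eef_pos: [510.2, -0.2, 186.6]
ee_rot: [0.001, 0.196, 0.981, -0.001]
force: [-0.2, -1.0, 0.1]
grip_width: 1.002
```

```bash
python3 -c "
from h import *
go(486,271,120)"
```

```text
t 11.1667 pos [ 5.102e+02 -2.000e-01  1.866e+02] F [-0.16 -0.97  0.1 ] g 1.002 shift cm [12.68 24.12  6.59] level [-0.0015  0.0027  0.    ] xax [-0.923  0.384 -0.003]
```

Emit:
move_arm:
  series:
    - [0,0,0,1.5,2.8,0,1]
    - [0,0,0,3.2,6,0,1]
    - [0,0,0,4.8,9.2,1,1]
    - [0,0,0,6.4,12.4,2,1]
    - [0,0,0,8,15.5,3,1]

```text
time_s: 11.58
eef_pos: [495.6, 175.3, 155.9]
ee_rot: [0.001, 0.196, 0.981, -0.001]
force: [0.8, 0.1, 0.5]
grip_width: 1.001
```

Emit:
move_arm:
  series:
    - [0,0,0,1.6,3,1,1]
    - [0,0,0,3,5.6,2,1]
    - [0,0,0,4,7.5,3,1]
    - [0,0,0,4.5,8.4,3.5,1]
    - [0,0,0,4.6,8.6,3.6,1]

```text
time_s: 12.0
eef_pos: [485.5, 273.3, 118.6]
ee_rot: [0.001, 0.195, 0.981, -0.001]
force: [-0.9, -0.3, -1.0]
grip_width: 1.001
```

Run:
```python
from h import *
go(486,271,70)
t=cap('top','top11');s=cap('scene','scene11')
f=lambda im,x,y,w,h:cv2.resize(im[y:y+h,x:x+w,::-1],(400,400),interpolation=cv2.INTER_CUBIC)
cv2.imwrite('pics/c11.png',np.hstack([f(t['frame'],270,195,100,100),f(s['frame'],140,130,110,110)]))
g=cv2.cvtColor(t['frame'],cv2.COLOR_RGB2GRAY)
```

```text
t 12.0 pos [485.5 273.3 118.6] F [-0.94 -0.33 -1.  ] g 1.001 shift cm [-0.12 -0.19  4.87] level [-0.0023  0.0019  0.    ] xax [-0.924  0.383 -0.002]
```

View pics/c11.png

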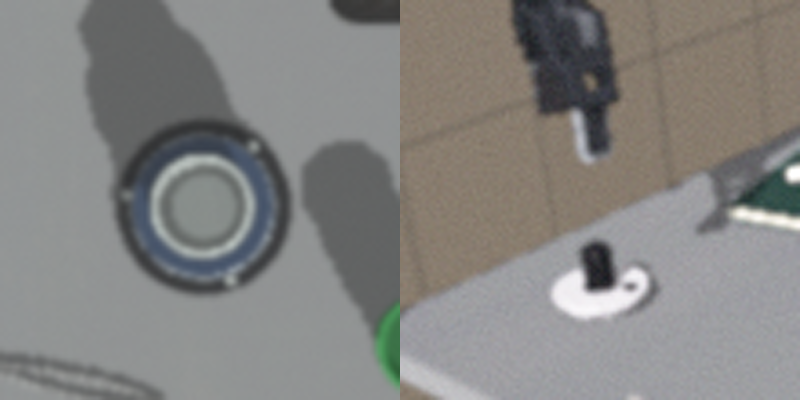

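Run:
```python
from h import *
c=load('top11');f=c['frame'].astype(int);B=f[...,2];R=f[...,0]
g=cv2.cvtColor(c['frame'],cv2.COLOR_RGB2GRAY)
m=((B-R>18)).astype(np.uint8)
cs,hi=cv2.findContours(m[215:280,285:355],cv2.RETR_EXTERNAL,cv2.CHAIN_APPROX_NONE)
k=max(cs,key=cv2.contourArea)+np.array([285,215]);print('liner',circ(c,k,76),cv2.fitEllipse(k))
for t in(140,150,160):
    m=cv2.morphologyEx((g>t).astype(np.uint8),cv2.MORPH_CLOSE,np.ones((3,3)))
    e,k=ell(m,(305,230,32,34));print(t,e,circ(c,k,109))
```

```text
liner (array([5.09281599e+02, 2.52410426e-01]), np.float64(85.67234228315311)) ((320.48773193359375, 246.61557006835938), (33.001708984375, 34.18048095703125), 66.03778076171875)
140 ((320.0581359863281, 246.09616088867188), (25.246055603027344, 25.713258743286133), 106.85719299316406) (array([510.25819607,   0.97481246]), np.float64(61.81078374359376))
150 ((319.97393798828125, 246.1549530029297), (24.772525787353516, 25.353044509887695), 142.3180694580078) (array([510.08316002,   1.20315443]), np.float64(60.746872234630956))
160 ((317.8345947265625, 240.44430541992188), (12.623339653015137, 18.64642333984375), 66.89485931396484) (array([514.31780529,   2.41581526]), np.float64(52.33173156794169))
```

Emit:
move_arm:
  series:
    - [0,0,0,-0.1,-0.2,1.5,1]
    - [0,0,0,-0.1,-0.2,3,1]
    - [0,0,0,-0.1,-0.2,4,0.8]
    - [0,0,0,-0.1,-0.2,4.8,0.6]
    - [0,0,0,-0.1,-0.2,4.9,0.6]
  grip_force: 20

```text
time_s: 12.52
eef_pos: [486.6, 268.5, 69.9]
ee_rot: [0.001, 0.197, 0.98, -0.001]
force: [-1.1, -0.0, -1.0]
grip_width: 0.611
```

Run:
```python
from h import *
go(486,271,22)
s=cap('scene','scene12')
f=lambda im,x,y,w,h:cv2.resize(im[y:y+h,x:x+w,::-1],(600,600),interpolation=cv2.INTER_CUBIC)
cv2.imwrite('pics/c12.png',f(s['frame'],150,150,90,90))
```

```text
t 12.5167 pos [486.6 268.5  69.9] F [-1.08 -0.05 -0.97] g 0.611 shift cm [0.16 0.22 4.79] level [-0.0026  0.0021  0.    ] xax [-0.923  0.385 -0.002]
```

View pics/c12.png

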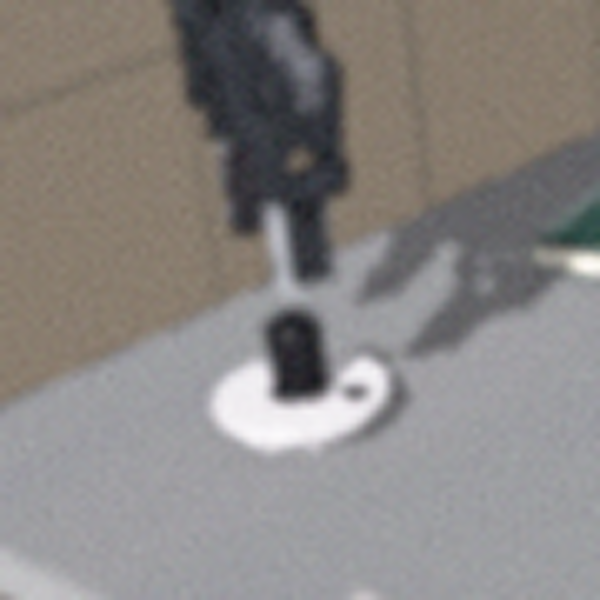

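Emit:
move_arm:
  series:
    - [0,0,0,0.15,0.2,0.5,0.6]
    - [0,0,0,0.15,0.2,1.5,0.6]
    - [0,0,0,0.15,0.2,2.5,0.6]
    - [0,0,0,0.15,0.2,3.5,0.6]
    - [0,0,0,0.15,0.2,4,0.6]

```text
time_s: 12.98
eef_pos: [485.6, 270.9, 28.6]
ee_rot: [0.0, 0.196, 0.981, -0.002]
force: [-0.9, -0.6, -0.5]
grip_width: 0.603
```

Run:
```python
from h import *
go(486,271,21)
s=cap('scene','scene13')
f=lambda im,x,y,w,h:cv2.resize(im[y:y+h,x:x+w,::-1],(600,600),interpolation=cv2.INTER_CUBIC)
cv2.imwrite('pics/c13.png',f(s['frame'],150,150,90,90))
```

```text
t 12.9833 pos [485.6 270.9  28.6] F [-0.94 -0.57 -0.52] g 0.603 shift cm [-0.04  0.03  0.76] level [-0.0035  0.001   0.    ] xax [-0.923  0.385 -0.001]
```

View pics/c13.png

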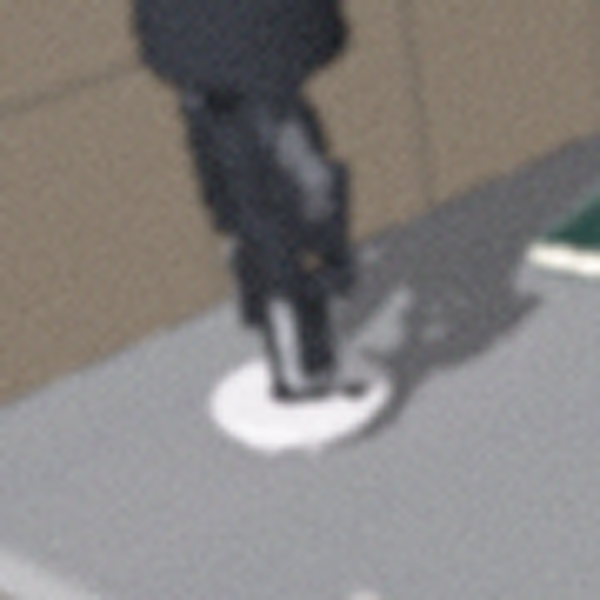

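Emit:
move_arm:
  series:
    - [-0.003,0,0,-0.04,0.02,0.3,0.6]
    - [-0.003,0,0,-0.04,0.02,0.5,0.5]
    - [-0.003,0,0,-0.04,0.02,0.5,0.4]
    - [-0.003,0,0,-0.04,0.02,0.5,0.3]
    - [-0.003,0,0,-0.04,0.02,0.5,0.2]
  grip_force: 20

```text
time_s: 13.45
eef_pos: [486.0, 270.9, 23.6]
ee_rot: [0.0, 0.196, 0.981, -0.0]
force: [0.8, -0.2, -0.1]
grip_width: 0.25
```

Emit:
move_arm:
  series:
    - [0,0,0,0,0,0,0.1]
    - [0,0,0,0,0,0,0.1]
    - [0,0,0,0,0,0,0.1]
    - [0,0,0,0,0,0,0.1]
  grip_force: 30

```text
time_s: 13.78
eef_pos: [486.0, 270.9, 23.7]
ee_rot: [0.0, 0.196, 0.981, -0.0]
force: [-0.5, -0.5, -1.1]
grip_width: 0.245
```

Emit:
move_arm:
  series:
    - [0,0,0,0,0,-0.5,0.1]
    - [0,0,0,0,0,-2,0.1]
    - [0,0,0,0,0,-4,0.1]
    - [0,0,0,0,0,-6.5,0.1]
    - [0,0,0,0,0,-9,0.1]

```text
time_s: 14.2
eef_pos: [485.7, 270.9, 114.8]
ee_rot: [0.0, 0.196, 0.981, -0.001]
force: [0.7, -0.4, -0.4]
grip_width: 0.246
```

Emit:
move_arm:
  series:
    - [0,0,0,0,0,-2.5,0.1]
    - [0,0,0,0,0,-4.5,0.1]
    - [0,0,0,0,0,-5.5,0.1]
    - [0,0,0,0,0,-5.5,0.1]

```text
time_s: 14.53
eef_pos: [486.5, 271.2, 172.0]
ee_rot: [0.002, 0.196, 0.981, 0.0]
force: [0.6, 0.7, -1.3]
grip_width: 0.244
```

Run:
```python
from h import *
go(510,0,164)
s=cap('scene','scene14')
f=lambda im,x,y,w,h:cv2.resize(im[y:y+h,x:x+w,::-1],(600,600),interpolation=cv2.INTER_CUBIC)
cv2.imwrite('pics/c14.png',f(s['frame'],150,100,90,90))
```

```text
t 14.5333 pos [486.5 271.2 172. ] F [ 0.55  0.75 -1.28] g 0.244 shift cm [-12.61 -24.13   0.81] level [ 0.0017  0.0036 -0.    ] xax [-0.923  0.385 -0.004]
```

View pics/c14.png

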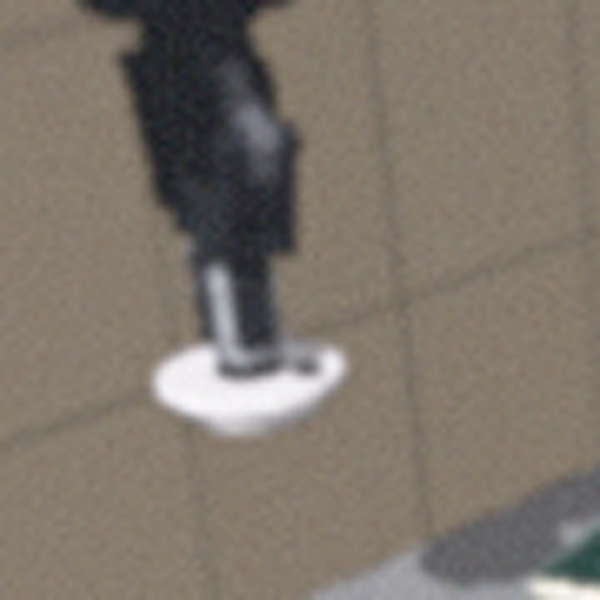

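Emit:
move_arm:
  series:
    - [0,0,0,-0.7,-1.3,0,0.1]
    - [0,0,0,-2,-3.9,0,0.1]
    - [0,0,0,-3.4,-6.6,0,0.1]
    - [0,0,0,-4.8,-9.3,0,0.1]
    - [0,0,0,-6.2,-12,0,0.1]

```text
time_s: 15.0
eef_pos: [495.9, 135.1, 168.4]
ee_rot: [-0.001, 0.196, 0.981, -0.001]
force: [-0.2, 0.1, 0.2]
grip_width: 0.246
```

Emit:
move_arm:
  series:
    - [0,0,0,-1.4,-2.7,0,0.1]
    - [0,0,0,-2.8,-5.4,0,0.1]
    - [0,0,0,-4,-7.8,0,0.1]
    - [0,0,0,-5.2,-9.8,0,0.1]
    - [0,0,0,-5.9,-11.1,0,0.1]

```text
time_s: 15.42
eef_pos: [507.1, 7.9, 166.8]
ee_rot: [-0.002, 0.197, 0.98, -0.001]
force: [-0.6, -0.0, -0.2]
grip_width: 0.249
```

Run:
```python
from h import *
go(510.1,0.5,145)
```

```text
t 15.4167 pos [507.1   7.9 166.8] F [-0.62 -0.01 -0.19] g 0.249 shift cm [-0.57 -0.56  2.18] level [-0.0024 -0.0042  0.    ] xax [-0.922  0.386  0.004]
```

Emit:
move_arm:
  series:
    - [-0.002,-0.004,0,-0.3,-0.3,0.2,0.1]
    - [-0.002,-0.004,0,-0.5,-0.5,0.6,0.1]
    - [-0.002,-0.004,0,-0.57,-0.56,1.1,0.1]
    - [-0.002,-0.004,0,-0.57,-0.56,1.6,0.1]
    - [-0.002,-0.004,0,-0.57,-0.56,1.8,0.1]

```text
time_s: 15.83
eef_pos: [509.6, 1.4, 147.4]
ee_rot: [-0.001, 0.197, 0.98, -0.0]
force: [0.2, 0.1, 0.2]
grip_width: 0.243
```

Run:
```python
from h import *
go(510.1,0.5,125)
s=cap('scene','scene15')
cv2.imwrite('pics/c15.png',cv2.resize(s['frame'][150:250,220:353,::-1],(798,600),interpolation=cv2.INTER_CUBIC))
```

```text
t 15.8333 pos [509.6   1.4 147.4] F [0.17 0.11 0.22] g 0.243 shift cm [-0.09 -0.06  2.24] level [-0.0006 -0.0022  0.    ] xax [-0.923  0.385  0.002]
```

View pics/c15.png

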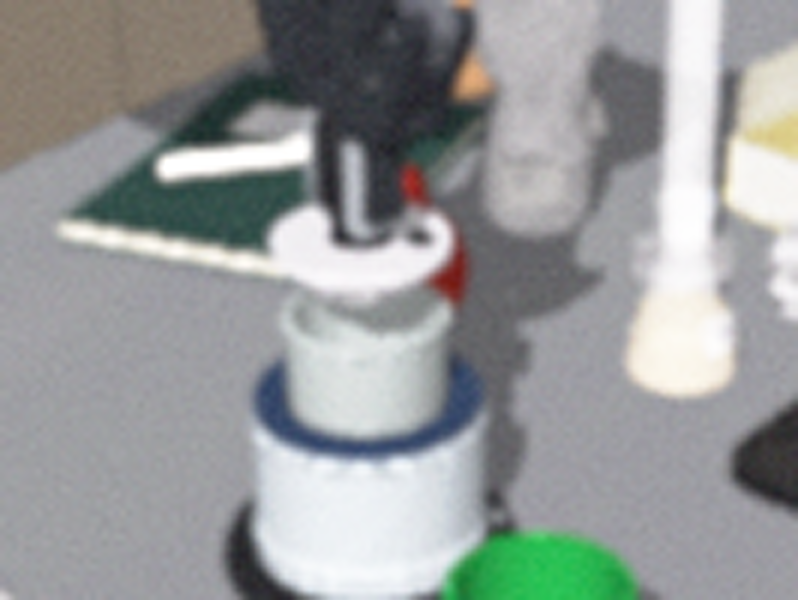

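Emit:
move_arm:
  series:
    - [0,-0.002,0,-0.08,-0.1,0.1,0.1]
    - [0,-0.002,0,-0.1,-0.12,0.3,0.1]
    - [0,-0.002,0,-0.1,-0.12,0.6,0.1]
    - [0,-0.002,0,-0.1,-0.12,0.9,0.1]
    - [0,-0.002,0,-0.1,-0.12,0.9,0.1]

```text
time_s: 16.3
eef_pos: [509.8, 0.0, 137.9]
ee_rot: [-0.001, 0.196, 0.981, -0.0]
force: [0.3, -0.1, -0.6]
grip_width: 0.243
```

Run:
```python
from h import *
go(510.3,0,125)
s=cap('scene','scene16')
cv2.imwrite('pics/c16.png',cv2.resize(s['frame'][150:250,220:353,::-1],(798,600),interpolation=cv2.INTER_CUBIC))
```

```text
t 16.3 pos [509.8   0.  137.9] F [ 0.29 -0.05 -0.6 ] g 0.243 shift cm [-0.05  0.02  1.29] level [-0.0007 -0.001   0.    ] xax [-0.923  0.385  0.001]
```

View pics/c16.png

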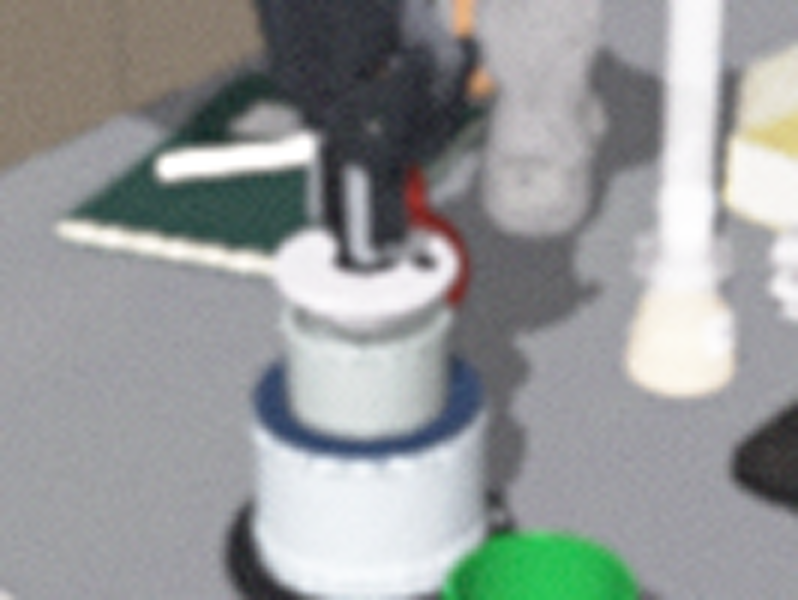

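Emit:
move_arm:
  series:
    - [0,0,0,0,0,0.15,0.1]
    - [0,0,0,0,0,0.3,0.1]
    - [0,0,0,0,0,0.45,0.1]
    - [0,0,0,0,0,0.6,0.1]
    - [0,0,0,0,0,0.6,0.1]

```text
time_s: 16.77
eef_pos: [509.7, -0.0, 131.9]
ee_rot: [-0.001, 0.197, 0.981, -0.0]
force: [-0.2, 0.3, 0.1]
grip_width: 0.244
```

Emit:
move_arm:
  series:
    - [0,0,0,0,0,0.15,0.1]
    - [0,0,0,0,0,0.3,0.1]
    - [0,0,0,0,0,0.4,0.1]
    - [0,0,0,0,0,0.4,0.1]

```text
time_s: 17.1
eef_pos: [509.6, -0.0, 127.7]
ee_rot: [-0.001, 0.197, 0.98, -0.0]
force: [-0.7, 0.4, -0.3]
grip_width: 0.247
```

Emit:
move_arm:
  series:
    - [0,0,0,0,0,0.1,0.1]
    - [0,0,0,0,0,0.15,0.1]
    - [0,0,0,0,0,0.2,0.1]
    - [0,0,0,0,0,0.2,0.1]

```text
time_s: 17.43
eef_pos: [509.6, -0.0, 125.6]
ee_rot: [-0.001, 0.197, 0.98, -0.0]
force: [-0.5, -0.8, -0.4]
grip_width: 0.244
```

Run:
```python
from h import *
s=cap('scene','scene17')
go(510.3,0,124.7)
cv2.imwrite('pics/c17.png',cv2.resize(s['frame'][150:250,220:353,::-1],(798,600),interpolation=cv2.INTER_CUBIC))
```

```text
t 17.4833 pos [509.6  -0.  125.6] F [-0.21 -0.01 -0.7 ] g 0.239 shift cm [-0.07  0.03  0.09] level [-0.0008 -0.0017  0.    ] xax [-0.923  0.385  0.002]
```

View pics/c17.png

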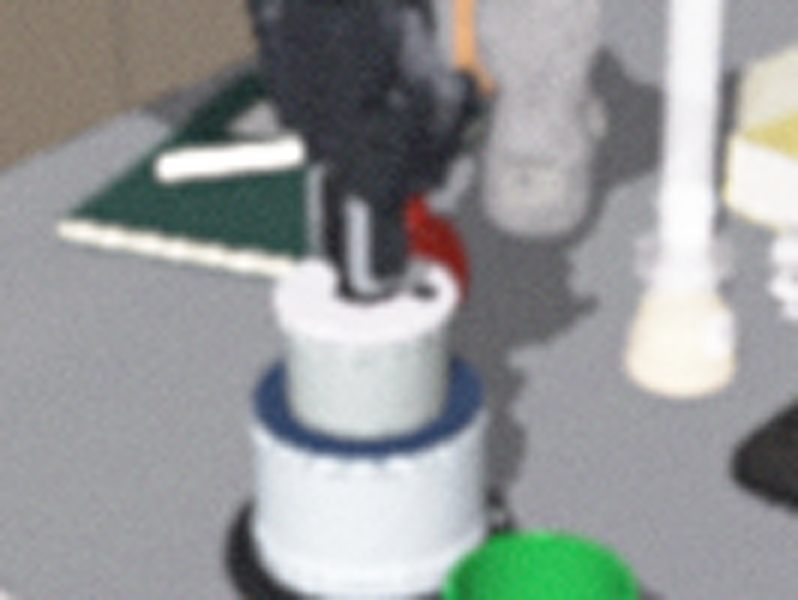

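Plug is inside, the flange about 1 mm above the rim. Final fine steps until contact.

Emit:
move_arm:
  series:
    - [0,0,0,0,0,0.04,0.1]
    - [0,0,0,0,0,0.08,0.1]
    - [0,0,0,0,0,0.08,0.1]

```text
time_s: 17.73
eef_pos: [509.6, -0.0, 124.8]
ee_rot: [-0.001, 0.197, 0.98, -0.0]
force: [-0.7, 0.4, -0.8]
grip_width: 0.245
```

Emit:
move_arm:
  series:
    - [0,0,0,0,0,0.04,0.1]
    - [0,0,0,0,0,0.06,0.1]
    - [0,0,0,0,0,0.06,0.1]

```text
time_s: 17.98
eef_pos: [509.5, -0.0, 124.2]
ee_rot: [-0.001, 0.197, 0.98, -0.0]
force: [-0.5, -0.5, -0.7]
grip_width: 0.242
```

Run:
```python
from h import *
for i in range(3):
  capture('top'); print(ctrl.sense()['force'].round(2),ctrl.sense()['wrist_torque'].round(3))
go(510.3,0,124.7)
```

```text
[-0.15  0.03 -0.83] [ 0.027  0.036 -0.037]
[ 0.02 -0.02  0.21] [ 0.011 -0.018 -0.03 ]
[-0.39  0.63 -0.69] [ 0.011 -0.01   0.02 ]
t 18.1333 pos [509.6  -0.  124.2] F [-0.39  0.63 -0.69] g 0.245 shift cm [-0.07  0.03 -0.05] level [-0.0008 -0.0018  0.    ] xax [-0.923  0.385  0.002]
```

Emit:
move_arm:
  series:
    - [0,0,0,0,0,0.04,0.1]
    - [0,0,0,0,0,0.07,0.1]
    - [0,0,0,0,0,0.07,0.1]

```text
time_s: 18.38
eef_pos: [509.5, -0.0, 123.4]
ee_rot: [-0.001, 0.197, 0.98, -0.0]
force: [0.8, -0.4, -0.4]
grip_width: 0.247
```

Run:
```python
from h import *
for i in range(3):
  capture('top'); print(ctrl.sense()['force'].round(2),ctrl.sense()['wrist_torque'].round(3))
go(510.3,0,124.7)
```

```text
[ 0.58  0.12 -0.22] [ 0.008  0.002 -0.006]
[-0.59  0.13 -0.69] [-0.001 -0.004 -0.043]
[-0.93 -0.32 -0.8 ] [-0.015 -0.024 -0.063]
t 18.5333 pos [509.6   0.  123.5] F [-0.93 -0.32 -0.8 ] g 0.242 shift cm [-0.07  0.03 -0.12] level [-0.0008 -0.0017  0.    ] xax [-0.923  0.385  0.002]
```

Emit:
move_arm:
  series:
    - [0,0,0,0,0,0.04,0.1]
    - [0,0,0,0,0,0.07,0.1]
    - [0,0,0,0,0,0.07,0.1]

```text
time_s: 18.78
eef_pos: [509.6, -0.0, 122.8]
ee_rot: [-0.001, 0.197, 0.98, -0.0]
force: [-0.5, 0.1, -0.1]
grip_width: 0.245
```

Run:
```python
from h import *
for i in range(3):
  capture('top'); print(ctrl.sense()['force'].round(2),ctrl.sense()['wrist_torque'].round(3))
go(510.3,0,124.7)
s=cap('scene','scene18')
cv2.imwrite('pics/c18.png',cv2.resize(s['frame'][180:230,250:317,::-1],(798,600),interpolation=cv2.INTER_CUBIC))
```

```text
[ 0.46  0.97 -0.02] [-0.028 -0.017 -0.049]
[ 0.08 -0.11 -0.19] [ 0.022  0.046 -0.038]
[ 1.21 -0.29  0.13] [-0.045 -0.015 -0.057]
t 18.9333 pos [509.6  -0.  122.8] F [ 1.21 -0.29  0.13] g 0.248 shift cm [-0.06  0.03 -0.19] level [-0.0009 -0.0017  0.    ] xax [-0.923  0.385  0.002]
```

View pics/c18.png

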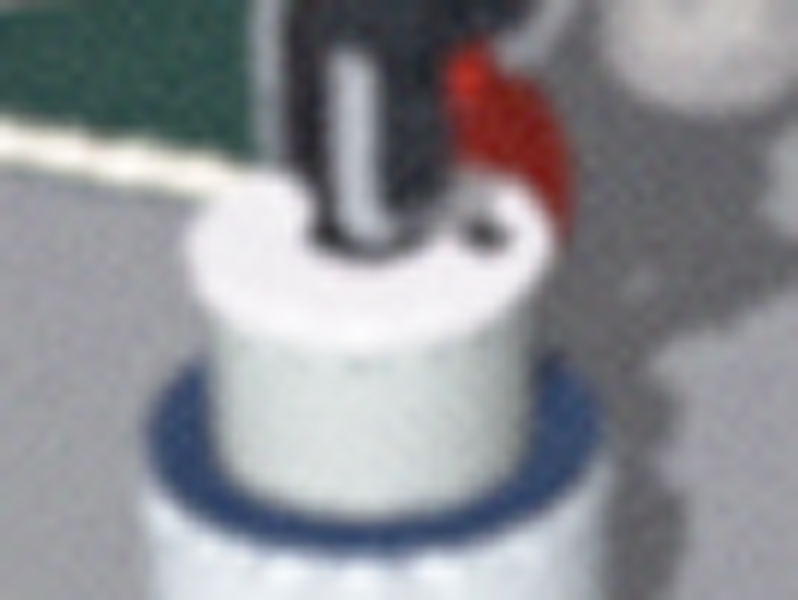

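Emit:
move_arm:
  series:
    - [0,0,0,0,0,0.03,0.1]
    - [0,0,0,0,0,0.05,0.1]
    - [0,0,0,0,0,0.05,0.1]

```text
time_s: 19.23
eef_pos: [509.7, -0.1, 122.6]
ee_rot: [-0.001, 0.197, 0.98, -0.0]
force: [-1.3, -0.7, 3.0]
grip_width: 0.245
```

Run:
```python
from h import *
for i in range(4):
  capture('top'); print(ctrl.sense()['force'].round(2),ctrl.sense()['wrist_torque'].round(3))
go(510.3,0,124.7)
```

```text
[-1.13 -0.93  3.66] [-0.109  0.172  0.02 ]
[-0.02 -0.28  3.89] [-0.104  0.21   0.017]
[-1.79 -0.73  3.29] [-0.171  0.233 -0.038]
[-1.74 -0.41  4.75] [-0.137  0.227  0.007]
t 19.4333 pos [ 5.096e+02 -1.000e-01  1.225e+02] F [-1.74 -0.41  4.75] g 0.243 shift cm [-0.06  0.03 -0.22] level [-0.0009 -0.0014  0.    ] xax [-0.923  0.385  0.001]
```

Emit:
move_arm:
  series:
    - [0,0,0,0,0,-0.02,0.3]
    - [0,0,0,0,0,-0.02,0.4]
    - [0,0,0,0,0,-0.02,0.5]
    - [0,0,0,0,0,-0.02,0.6]
    - [0,0,0,0,0,-0.02,0.6]

```text
time_s: 19.85
eef_pos: [509.6, -0.0, 122.6]
ee_rot: [-0.001, 0.197, 0.98, -0.0]
force: [-1.4, -0.3, -0.0]
grip_width: 0.6
```

Emit:
move_arm:
  series:
    - [0,0,0,0,0,-1,0.6]
    - [0,0,0,0,0,-2.5,0.6]
    - [0,0,0,0,0,-5,0.6]
    - [0,0,0,0,0,-8,0.6]
    - [0,0,0,0,0,-11,0.6]

```text
time_s: 20.27
eef_pos: [509.5, 0.1, 234.5]
ee_rot: [-0.001, 0.197, 0.98, -0.0]
force: [0.8, -0.2, 0.5]
grip_width: 0.594
```

Emit:
move_arm:
  series:
    - [0,0,0,3,3,-1,0.6]
    - [0,0,0,6,6,-2,0.6]
    - [0,0,0,8,9,-2,0.6]
    - [0,0,0,10,12,-2,0.6]
    - [0,0,0,11,14,-2,0.6]

```text
time_s: 20.68
eef_pos: [460.6, 174.5, 255.9]
ee_rot: [-0.0, 0.196, 0.981, 0.0]
force: [-0.2, 0.1, 0.1]
grip_width: 0.601
```

Run:
```python
from h import *
go(510,0,120)
t=cap('top','top19');s=cap('scene','scene19')
cv2.imwrite('pics/c19.png',np.hstack([cv2.resize(t['frame'][205:285,280:360,::-1],(400,400),interpolation=cv2.INTER_CUBIC),cv2.resize(s['frame'][170:260,235:325,::-1],(400,400),interpolation=cv2.INTER_CUBIC)]))
g=t['frame'].astype(int).min(2);B=t['frame'].astype(int)
for th in(165,180):
    e,k=ell((g>th).astype(np.uint8),(300,228,38,36));print(e,circ(t,k,115))
m=(B[...,2]-B[...,0]>18).astype(np.uint8)
e,k=ell(m,(285,215,70,70));print('liner',e,circ(t,k,76))
# jacket foot dark
t0=load('top0')
print('diff foot', np.abs(t['frame'].astype(int)-t0['frame'])[215:285,285:355].mean())
```

```text
t 20.6833 pos [460.6 174.5 255.9] F [-0.2   0.06  0.13] g 0.601 shift cm [-11.26 -14.22  13.57] level [ 0.0004 -0.0008  0.    ] xax [-0.923  0.384  0.001]
((319.9095764160156, 245.7594757080078), (27.141372680664062, 27.424760818481445), 8.976970672607422) (array([511.02365215,   1.30513903]), np.float64(65.81116714246973))
((319.83746337890625, 245.6376953125), (26.75345802307129, 26.883012771606445), 44.72671890258789) (array([511.33902096,   1.47490383]), np.float64(64.67647132625645))
liner ((320.4613952636719, 246.62960815429688), (33.72145080566406, 34.751869201660156), 75.18423461914062) (array([509.50261884,   0.55306822]), np.float64(85.69257555209438))
diff foot 14.783197278911565
```

View pics/c19.png

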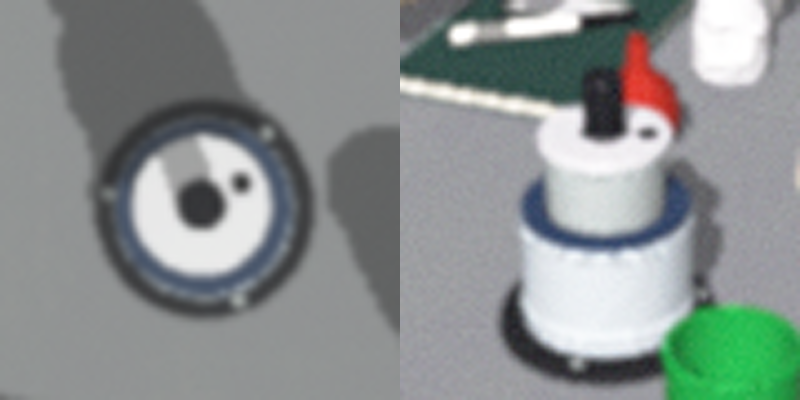

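View pics/top19.png

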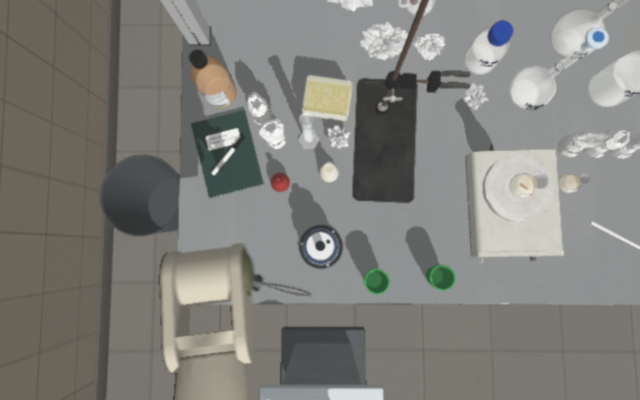

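Run:
```python
from h import *
for n in('scene0','scene19'):
    c=load(n);f=c['frame'].astype(int);m=(f[...,2]-f[...,0]>18)
    r=[np.where(m[195:240,u])[0].max()+195 for u in range(272,292)]
    w=[np.where((f[205:260,u].min(1)>150))[0].max()+205 for u in range(268,290)]
    print(n,np.mean(r),np.mean(w))
c=load('scene0');print([proj(c,[510-44*.74,1-44*.67,z]) for z in(79,76,74,70)])
for n in('top0','top19'):
    c=load(n);g=c['frame'].max(2);e,k=ell((g<75).astype(np.uint8),(285,210,72,72));print(n,e,circ(c,k,9))
print(ctrl.sense()['time_s'])
```

```text
scene0 225.6 258.5
scene19 226.3 259.0
[array([281.36313768, 222.36781024]), array([281.39173936, 223.54734328]), array([281.41075114, 224.33153859]), array([281.44864103, 225.89477155])]
top0 ((316.1203308105469, 235.18313598632812), (19.21463966369629, 32.74226760864258), 68.5877914428711) (array([518.05355276,   4.17866563]), np.float64(99.80526229957424))
top19 ((316.111083984375, 235.074462890625), (18.70708465576172, 32.739845275878906), 69.36617279052734) (array([517.52927968,   4.04510322]), np.float64(100.30718262773317))
20.7833
```

Run:
```python
from h import *
for n in('scene0','scene10','scene11','scene19'):
    c=load(n);f=cv2.GaussianBlur(c['frame'],(0,0),0.7).astype(float);d=f[...,2]-f[...,0];out=[]
    for u in range(255,270):
        col=d[200:240,u]; i=np.where(col>25)[0].max(); out.append(200+i+(col[i]-25)/(col[i]-col[i+1]))
    for u in range(270,292):
        col=d[200:240,u]; i=np.where(col>25)[0].max(); out.append(200+i+(col[i]-25)/(col[i]-col[i+1]))
    # liner left silhouette extreme
    print(n,np.mean(out[:15]),np.mean(out[15:]), c['frame'][218:234,281].tolist()[::1] if n in('scene0','scene19') else '')
```

```text
Traceback (most recent call last):
ValueError: zero-size array to reduction operation maximum which has no identity
```

Run:
```python
from h import *
for n in('scene0','scene10','scene11','scene19'):
    c=load(n);f=cv2.GaussianBlur(c['frame'],(0,0),0.7).astype(float);d=f[...,2]-f[...,0];out=[]
    for u in range(270,292):
        col=d[200:240,u]; i=np.where(col>25)[0].max(); out.append(200+i+(col[i]-25)/(col[i]-col[i+1]))
    print(n,np.mean(out))
    if n in('scene0','scene19'): print(c['frame'][218:234,276:286].mean(1).round().astype(int).tolist()); print('leftmost blue', np.where(d[195:235]>25)[1].min() if 0 else [ (np.where(d[r,245:275]>25)[0].min()+245 if (d[r,245:275]>25).any() else None) for r in range(204,226,2)])
```

```text
scene0 225.33009591418684
[[63, 82, 116], [61, 80, 116], [59, 78, 112], [58, 75, 107], [57, 75, 106], [58, 75, 108], [59, 77, 110], [104, 115, 138], [177, 186, 200], [225, 230, 235], [225, 229, 233], [221, 226, 230], [229, 234, 238], [234, 238, 242], [233, 237, 241], [233, 238, 242]]
leftmost blue [None, np.int64(272), np.int64(267), np.int64(265), np.int64(263), np.int64(262), np.int64(262), np.int64(263), np.int64(264), np.int64(266), np.int64(269)]
scene10 226.05879625425078
scene11 226.02101888010978
scene19 226.0366073320619
[[213, 218, 218], [211, 218, 217], [211, 217, 217], [196, 203, 204], [156, 163, 170], [96, 106, 126], [57, 75, 108], [84, 100, 129], [146, 157, 177], [204, 214, 225], [225, 230, 234], [226, 231, 235], [232, 236, 240], [235, 239, 243], [236, 240, 243], [235, 239, 243]]
leftmost blue [None, None, None, None, np.int64(264), np.int64(263), np.int64(262), np.int64(262), np.int64(263), np.int64(265), np.int64(268)]
```

```bash
python3 -c "
from h import *
print(job.finish_job())"
```

```text
the job is handed in; nothing more can be done
None
```

The steel cup is nested in the liner, the white lid is on it, and the job is handed in at about 20.8 s on the robot's clock. No verdict was reported.

**What I did**
- I gripped the steel cup (not the green look-alikes) by its straight band and lowered it into the liner. A side load showed near the seat, so I shifted it about 0.5 mm, and then the load nearly vanished.
- I pressed until the tool read about 5.5–6 N, about 3.6 mm below first contact, which is well short of 8 mm, and released it.
- I lowered the lid by its black grip until the flange touched the rim with about 4 N, let go and moved the arm clear.

**What the last checks showed**
- **Centring:** in the top view the lid, cup rim and liner centres agree within about 2 mm. The lid looks level in the scene view.
- **Jacket and other things:** the jacket's dark foot fits within about 0.5 mm of its start. The bystanders look unmoved by eye in the last top view, except the tweezers, which the arm partly hid; I did not measure any of them.
- **Liner depth:** the estimates disagree somewhat:

| Measured from | Liner sunk |
|---|---|
| Press force and travel | about 3.5 mm |
| Liner's front edge in the scene view (coarse) | about 2 mm |
| Height at which the lid touched | nearer 5 mm |

All three are inside the 0.8–8 mm window. The lid touched about 2 mm lower than I had worked out from the cup's gripped height.

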